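Pack the woodturner's demonstration tray

ROBOT

A 7-joint arm with a two-finger parallel gripper is mounted at the origin on the work surface. World frame = base frame: x ahead of the robot, y to its left, z up, the work surface at z = 0. Lengths are in m, angles in rad, forces in N, time in s.
With the tool pointing down it reaches from about 0.425 to 0.875 m from the base axis. Payload 4.7 kg.
Tool frame: the origin (TCP) lies at the very end of the fingers, on their centre line; the grasp point (between the pads) lies 19 mm behind it; z points along the fingers, y is the direction in which the jaws open and shut (so a half turn about z gives the same grasp; the last joint's range is limited). The gripper opens to 87 mm and grips with 3 to 60 N. Pads are 19 mm wide; open, the fingers measure 117 mm over their backs; the gripper's body (75 mm by 190 mm) begins 51 mm behind the grasp point.
Start: joints at [1.234, 0.321, -0.07, 1.45, 0.023, 1.371, -0.057], TCP at [0.223, -0.61, 0.188] pointing down, gripper open.
Joint ranges: [-2.86, 2.86], [-0.3, 2.09], [-1.38, 1.24], [0.06, 2.45], [-1.56, 4.7], [0.09, 2.05], [-2.69, 2.69]. Speed limits (rad/s): [2.57, 2.57, 3.14, 3.14, 3.14, 3.14, 3.14].

INTERFACE

Orientations are given as [roll, pitch, yaw] about the fixed x, y, z axes, in that order (R = Rz(yaw) Ry(pitch) Rx(roll)).
In Python, from station import observe, eyes, sign_off, nets gives the robot as it stands.
- The arm moves only by the shell command python3 -m crank 'ROWS' [OPENING] [FORCE]. ROWS is JSON, a list of rows, each a list of 4 numbers: the shift along the tool's x, y, z in mm, then the turn about the tool's z in rad. A call has 1 to 20 rows; each row is the pose to reach, as a shift and turn from the pose measured when the call began, along the tool's axes at that moment; what a row does not reach only later rows make up. A row lasts 1/8 s, in which the tool goes at most 62.5 mm and 10.7 degrees, less where a joint would pass 70% of its speed; a pose out of reach is approached as far as the arm can. A call with a gripper value outside its range is refused whole. OPENING is the closure, from 0 (fully open) to 1 (shut), set as the call begins (- or left out, the last holds). The fingers move at their own pace and stop on an object; FORCE is the grip in N (left out, the last holds). Time passes only in rows, so rows that repeat a pose let the fingers close. It gives the time, the measured TCP pose, the force and the opening at its end, in the units of the state.
- observe(): the state, without advancing time (a new reading comes with each control period).
- eyes.capture(name): name is "scene" or "top"; returns the picture (400x640x3 uint8, red, green, blue); there is no depth.
- eyes.get_calibration(name): a dict with "K" (3x3 intrinsics, pixels), "k1" (the pictures are not rectified: a ray, as slopes to the right and down, at radius r is drawn at 1 + k1 r^2 times it, then the intrinsics apply), "extrinsics" (4x4, takes a point from world to camera coordinates). Camera axes: x right, y up, looking along -z (the intrinsics and any distortion apply to the point x, -y, -z); pixel columns grow to the right and rows downward; lengths in m; the calibration is good to about 2 mm. A picture is of the moment at which its call begins. get_calibration takes no time and is no camera call.
- sign_off(): hands the job in, once; it reports no verdict.
Trained networks look in the newest picture that a camera, given by its name, has taken for a name from the list of things; names that differ only in an ending like _2 or _b are one class to them, and where a whole thing is asked for, a point or a joint stands for the part that bears it (a point fixed in the world has none). Each returns a list of dicts, best first, with "conf" (0 to 1); they miss things now and then, are a little off and sometimes report something else, mostly with a low value. They report only what shows in the picture. A call takes as long as a camera call. They do not tell look-alikes from the thing itself.
- nets.find_in(query, camera): "position" ([x, y, z] in m, in world coordinates, good to about 4 mm: the middle of the surface that is visible of it).
- nets.silhouettes(query, camera): "region" (400x640 bool, what is visible of it).
The state is a dict: "time_s": time; "qpos": joint angles; "joint_vel": joint speeds; "joint_efforts": joint torques, N m; "eef_pos": TCP position; "orientation": TCP orientation; "wrist_force": force on the tool from outside, world axes, zero at the start; "ft_torque": the same for the moment, N m; "gripper_width": finger opening in m.
Only numpy, scipy, OpenCV 4.12 (cv2) and the standard library are available. Lean on these libraries where they do the work, as an engineer would, in place of code of your own. Each camera call takes 0.05 s, during which the arm holds its last target. There are 200 camera calls.

TASK

Pack the carry tray for the turning demonstration: lay all the turned blanks on their sides in the tray's long bay, side by side and touching, as one row that starts tight against the bay's high end wall at the robot's right, and set the yellow wedge chock on the bay floor with its thin edge snug under the middle of the last blank, so that the row cannot roll apart. Lay the gouge and the chisel flat on the floor of the two shaped compartments, one in each, handle in the wide half and blade in the narrow half. Leave the wax tin, the glue bottle, the lathe chuck and the bench brush where they are.

Things in the scene. Friction and masses are not known exactly. Their poses are not given: they have to be found in the camera images.
- tray: the carry tray, plywood with a cork floor, 244 mm (its x) by 320 mm (its y), fixed to the bench. Frame: origin at the centre of its underside; x away from the robot, y to the robot's left at yaw 0, z up. The floor's top is 8 mm above the bench everywhere. All points below turn with it. Left over (x 34 to 114, y -150 to -72 mm) is the wax tin's pocket.
- row_start (a point): point on the floor of the bay for the blanks, at the middle of the foot of its right end wall (tray x = -44, y = -150 mm); the row runs from here along the tray's +y. The bay is 140 mm wide (tray x -114 to 26) and 300 mm long (y -150 to 150). That end wall rises to 34 mm above the bench, the bay's other three walls (8 to 10 mm thick) to 17 mm.
- compartment_a (a point): middle of the floor of tool compartment A (tray x = 52, y = 43 mm). It lies along the tray's y: 214 mm long (y -64 to 150), walls up to 17 mm above the bench. Its wide half, for the handle, is at the +y end: 36 mm wide, from y = 38 to 150 mm. In the other half, y -64 to 38, blocks as high as the walls leave a 22 mm slot for the blade.
- compartment_b (a point): middle of the floor of tool compartment B (tray x = 96, y = 43 mm), like A but the other way round: its wide half, for the handle, is at the -y end, 36 mm wide from y = -64 to 48 mm; the 22 mm slot for the blade runs from y = 48 to 150 mm. An 8 mm wall parts it from A.
- blank1: a plain turned wooden cylinder, 40 mm in diameter and 110 mm long, about 0.1 kg, with thin dark burnt lines round it near both ends; it lies on its side and rolls easily. Origin at the cylinder's centre; its own x axis is the cylinder's axis (y and z turn as it rolls). May be absent.
- blank2: a plain turned wooden cylinder, 40 mm in diameter and 110 mm long, about 0.1 kg, with thin dark burnt lines round it near both ends; it lies on its side and rolls easily. Origin at the cylinder's centre; its own x axis is the cylinder's axis (y and z turn as it rolls). May be absent.
- blank3: a plain turned wooden cylinder, 40 mm in diameter and 110 mm long, about 0.1 kg, with thin dark burnt lines round it near both ends; it lies on its side and rolls easily. Origin at the cylinder's centre; its own x axis is the cylinder's axis (y and z turn as it rolls). May be absent.
- blank4: a plain turned wooden cylinder, 40 mm in diameter and 110 mm long, about 0.1 kg, with thin dark burnt lines round it near both ends; it lies on its side and rolls easily. Origin at the cylinder's centre; its own x axis is the cylinder's axis (y and z turn as it rolls). May be absent.
- blank5: a plain turned wooden cylinder, 40 mm in diameter and 110 mm long, about 0.1 kg, with thin dark burnt lines round it near both ends; it lies on its side and rolls easily. Origin at the cylinder's centre; its own x axis is the cylinder's axis (y and z turn as it rolls). May be absent.
- chock: a bright yellow solid wedge, 60 mm long, 50 mm wide, 32 mm high, 0.09 kg. Frame: origin at the centre of its underside; x points to its thin edge (x = 30 mm, 1.5 mm thick), z up. Its top is flat from x = -30 to -8 mm (upright sides 50 mm apart); from there it slopes down to the thin edge. Snug against a blank on the same floor, the blank's axis is 39 mm ahead of the chock's origin along x.
- gouge: the gouge, a short turning tool, red handle, brass ferrule, round steel blade, 200 mm long, 0.12 kg. Frame: origin at the centre of its underside at mid-length; x points to the blade's tip (x = 100 mm), z is up as it lies. The flat-sided handle, x = -100 to -5 mm, is 26 mm wide and 24 mm high; the blade, up to 14 mm wide, hangs with its middle 12.5 mm above the underside. It balances at x = -42 mm.
- chisel: the chisel, a short turning tool, blue handle, brass ferrule, flat steel blade, 200 mm long, 0.12 kg. Frame: origin at the centre of its underside at mid-length; x points to the blade's tip (x = 100 mm), z is up as it lies. The flat-sided handle, x = -100 to -5 mm, is 26 mm wide and 24 mm high; the blade, up to 14 mm wide, hangs with its middle 12.5 mm above the underside. It balances at x = -42 mm.
- wax_tin: bystander: a round tin with a green lid, 62 mm across and 28 mm high, already packed in the tray's pocket. Origin at the centre of its underside.
- glue_bottle: bystander: an upright white bottle with an orange cap, 56 mm across and 150 mm high, on the bench. Origin at the centre of its underside.
- lathe_chuck: bystander: a dark steel four-jaw lathe chuck lying on its back on the bench beyond the tray, 90 mm across and 58 mm high, 1.2 kg. Origin at the centre of its underside.
- bench_brush: bystander: a small brush lying on the bench to the robot's right. Origin at the centre of its underside.
Not all that is in view belongs to the job. Leave any green look-alike of the blank1 alone. Of the things that look like the chock, take the one that is nearest to the robot's base at the start.

How it is judged:
At the end, for the whole second after the job is handed in: Blanks in one touching row from the bay's right end wall (each within 4 mm of place, plus 2 mm per blank before it; square within 7 deg); chock flat, within 5 mm of the last blank, 28 mm of its middle; each tool flat in a compartment, handle in the wide half; all at rest, bystanders in place (z of blank1 in the frame of tray between 0.024 and 0.032 m and x of blank1 in the frame of tray between -0.064 and -0.024 m and angle between the x axis of each of blank1, blank2, blank3, blank4, blank5 and the x axis of tray, either way round below 0.12 rad and linear speed of each of blank1, blank2, blank3, blank4, blank5, chock, gouge, chisel below 0.01 m/s and (y of blank1 in the frame of tray between -0.134 and -0.126 m or (y of blank1 in the frame of tray between -0.094 and -0.084 m and (y of blank2 in the frame of tray between -0.134 and -0.126 m or y of blank3 in the frame of tray between -0.134 and -0.126 m or y of blank4 in the frame of tray between -0.134 and -0.126 m or y of blank5 in the frame of tray between -0.134 and -0.126 m)) or (y of blank1 in the frame of tray between -0.054 and -0.042 m and (y of blank2 in the frame of tray between -0.094 and -0.084 m or y of blank3 in the frame of tray between -0.094 and -0.084 m or y of blank4 in the frame of tray between -0.094 and -0.084 m or y of blank5 in the frame of tray between -0.094 and -0.084 m)) or (y of blank1 in the frame of tray between -0.014 and -0 m and (y of blank2 in the frame of tray between -0.054 and -0.042 m or y of blank3 in the frame of tray between -0.054 and -0.042 m or y of blank4 in the frame of tray between -0.054 and -0.042 m or y of blank5 in the frame of tray between -0.054 and -0.042 m)) or (y of blank1 in the frame of tray between 0.026 and 0.042 m and (y of blank2 in the frame of tray between -0.014 and -0 m or y of blank3 in the frame of tray between -0.014 and -0 m or y of blank4 in the frame of tray between -0.014 and -0 m or y of blank5 in the frame of tray between -0.014 and -0 m))) and z of blank2 in the frame of tray between 0.024 and 0.032 m and x of blank2 in the frame of tray between -0.064 and -0.024 m and (y of blank2 in the frame of tray between -0.134 and -0.126 m or (y of blank2 in the frame of tray between -0.094 and -0.084 m and (y of blank1 in the frame of tray between -0.134 and -0.126 m or y of blank3 in the frame of tray between -0.134 and -0.126 m or y of blank4 in the frame of tray between -0.134 and -0.126 m or y of blank5 in the frame of tray between -0.134 and -0.126 m)) or (y of blank2 in the frame of tray between -0.054 and -0.042 m and (y of blank1 in the frame of tray between -0.094 and -0.084 m or y of blank3 in the frame of tray between -0.094 and -0.084 m or y of blank4 in the frame of tray between -0.094 and -0.084 m or y of blank5 in the frame of tray between -0.094 and -0.084 m)) or (y of blank2 in the frame of tray between -0.014 and -0 m and (y of blank1 in the frame of tray between -0.054 and -0.042 m or y of blank3 in the frame of tray between -0.054 and -0.042 m or y of blank4 in the frame of tray between -0.054 and -0.042 m or y of blank5 in the frame of tray between -0.054 and -0.042 m)) or (y of blank2 in the frame of tray between 0.026 and 0.042 m and (y of blank1 in the frame of tray between -0.014 and -0 m or y of blank3 in the frame of tray between -0.014 and -0 m or y of blank4 in the frame of tray between -0.014 and -0 m or y of blank5 in the frame of tray between -0.014 and -0 m))) and z of blank3 in the frame of tray between 0.024 and 0.032 m and x of blank3 in the frame of tray between -0.064 and -0.024 m and (y of blank3 in the frame of tray between -0.134 and -0.126 m or (y of blank3 in the frame of tray between -0.094 and -0.084 m and (y of blank1 in the frame of tray between -0.134 and -0.126 m or y of blank2 in the frame of tray between -0.134 and -0.126 m or y of blank4 in the frame of tray between -0.134 and -0.126 m or y of blank5 in the frame of tray between -0.134 and -0.126 m)) or (y of blank3 in the frame of tray between -0.054 and -0.042 m and (y of blank1 in the frame of tray between -0.094 and -0.084 m or y of blank2 in the frame of tray between -0.094 and -0.084 m or y of blank4 in the frame of tray between -0.094 and -0.084 m or y of blank5 in the frame of tray between -0.094 and -0.084 m)) or (y of blank3 in the frame of tray between -0.014 and -0 m and (y of blank1 in the frame of tray between -0.054 and -0.042 m or y of blank2 in the frame of tray between -0.054 and -0.042 m or y of blank4 in the frame of tray between -0.054 and -0.042 m or y of blank5 in the frame of tray between -0.054 and -0.042 m)) or (y of blank3 in the frame of tray between 0.026 and 0.042 m and (y of blank1 in the frame of tray between -0.014 and -0 m or y of blank2 in the frame of tray between -0.014 and -0 m or y of blank4 in the frame of tray between -0.014 and -0 m or y of blank5 in the frame of tray between -0.014 and -0 m))) and z of blank4 in the frame of tray between 0.024 and 0.032 m and x of blank4 in the frame of tray between -0.064 and -0.024 m and (y of blank4 in the frame of tray between -0.134 and -0.126 m or (y of blank4 in the frame of tray between -0.094 and -0.084 m and (y of blank1 in the frame of tray between -0.134 and -0.126 m or y of blank2 in the frame of tray between -0.134 and -0.126 m or y of blank3 in the frame of tray between -0.134 and -0.126 m or y of blank5 in the frame of tray between -0.134 and -0.126 m)) or (y of blank4 in the frame of tray between -0.054 and -0.042 m and (y of blank1 in the frame of tray between -0.094 and -0.084 m or y of blank2 in the frame of tray between -0.094 and -0.084 m or y of blank3 in the frame of tray between -0.094 and -0.084 m or y of blank5 in the frame of tray between -0.094 and -0.084 m)) or (y of blank4 in the frame of tray between -0.014 and -0 m and (y of blank1 in the frame of tray between -0.054 and -0.042 m or y of blank2 in the frame of tray between -0.054 and -0.042 m or y of blank3 in the frame of tray between -0.054 and -0.042 m or y of blank5 in the frame of tray between -0.054 and -0.042 m)) or (y of blank4 in the frame of tray between 0.026 and 0.042 m and (y of blank1 in the frame of tray between -0.014 and -0 m or y of blank2 in the frame of tray between -0.014 and -0 m or y of blank3 in the frame of tray between -0.014 and -0 m or y of blank5 in the frame of tray between -0.014 and -0 m))) and z of blank5 in the frame of tray between 0.024 and 0.032 m and x of blank5 in the frame of tray between -0.064 and -0.024 m and (y of blank5 in the frame of tray between -0.134 and -0.126 m or (y of blank5 in the frame of tray between -0.094 and -0.084 m and (y of blank1 in the frame of tray between -0.134 and -0.126 m or y of blank2 in the frame of tray between -0.134 and -0.126 m or y of blank3 in the frame of tray between -0.134 and -0.126 m or y of blank4 in the frame of tray between -0.134 and -0.126 m)) or (y of blank5 in the frame of tray between -0.054 and -0.042 m and (y of blank1 in the frame of tray between -0.094 and -0.084 m or y of blank2 in the frame of tray between -0.094 and -0.084 m or y of blank3 in the frame of tray between -0.094 and -0.084 m or y of blank4 in the frame of tray between -0.094 and -0.084 m)) or (y of blank5 in the frame of tray between -0.014 and -0 m and (y of blank1 in the frame of tray between -0.054 and -0.042 m or y of blank2 in the frame of tray between -0.054 and -0.042 m or y of blank3 in the frame of tray between -0.054 and -0.042 m or y of blank4 in the frame of tray between -0.054 and -0.042 m)) or (y of blank5 in the frame of tray between 0.026 and 0.042 m and (y of blank1 in the frame of tray between -0.014 and -0 m or y of blank2 in the frame of tray between -0.014 and -0 m or y of blank3 in the frame of tray between -0.014 and -0 m or y of blank4 in the frame of tray between -0.014 and -0 m))) and ((x of blank1 in the frame of chock between 0.034 and 0.044 m and y of blank1 in the frame of chock between -0.028 and 0.028 m) or (x of blank2 in the frame of chock between 0.034 and 0.044 m and y of blank2 in the frame of chock between -0.028 and 0.028 m) or (x of blank3 in the frame of chock between 0.034 and 0.044 m and y of blank3 in the frame of chock between -0.028 and 0.028 m) or (x of blank4 in the frame of chock between 0.034 and 0.044 m and y of blank4 in the frame of chock between -0.028 and 0.028 m) or (x of blank5 in the frame of chock between 0.034 and 0.044 m and y of blank5 in the frame of chock between -0.028 and 0.028 m)) and z of chock in the frame of tray between 0.005 and 0.011 m and angle between each of chock, gouge, chisel's own z axis and vertical below 0.08 rad and angle between the x axis of chock and the y axis of tray, either way round below 0.15 rad and (x of gouge in the frame of tray between 0.044 and 0.06 m or x of gouge in the frame of tray between 0.088 and 0.104 m) and y of gouge in the frame of tray between 0.031 and 0.055 m and z of gouge in the frame of tray between 0.004 and 0.012 m and angle between the x axis of each of gouge, chisel and the y axis of tray, either way round below 0.1 rad and (x of chisel in the frame of tray between 0.044 and 0.06 m or x of chisel in the frame of tray between 0.088 and 0.104 m) and y of chisel in the frame of tray between 0.031 and 0.055 m and z of chisel in the frame of tray between 0.004 and 0.012 m).
It fails at once if the wax tin is knocked more than 4 cm from its place or tipped over (distance of wax_tin from where it was at the start of the episode above 0.04 m or angle between wax_tin's own z axis and vertical above 0.5 rad).
It fails at once if the glue bottle is knocked more than 4 cm from its place or tipped over (distance of glue_bottle from where it was at the start of the episode above 0.04 m or angle between glue_bottle's own z axis and vertical above 0.5 rad).
It fails at once if the lathe chuck is knocked more than 4 cm from its place or tipped over (distance of lathe_chuck from where it was at the start of the episode above 0.04 m or angle between lathe_chuck's own z axis and vertical above 0.5 rad).
It fails at once if the bench brush is knocked more than 4 cm from its place or tipped over (distance of bench_brush from where it was at the start of the episode above 0.04 m or angle between bench_brush's own z axis and vertical above 0.5 rad).
Of blank1, blank2, blank3, blank4, blank5 only 3 to 5 are there at a start; the rules pass over those that are not, and their reading is None.
At some moment in a run one of blank1, blank2, blank3, blank4, blank5, chock may be knocked a few centimetres aside while the robot is not near it.
Once in a run the grip may slacken for a moment while it holds something.
It also fails if it takes over 210 s, if anything falls off the work surface, if the arm or the gripper's body presses on something with over 40 N, if the wrist force passes 120 N, or if a joint passes its speed limit or range.

## Working session

There is one attempt and no reset: what is moved stays moved. The work goes in short steps, Python scripts to look and compute and a shell command to move; the robot and the scene stay as the last step left them, time stands still between calls to the robot, and variables do not carry over. Pictures are saved under pics/ and viewed, about 12 in all and at most 16, crops included, and the job is handed in when it is done.

```bash
ls; mkdir -p pics; cat > h.py <<'E'
import numpy as np, cv2
from station import observe, eyes, sign_off, nets
def snap(cam,name=None,crop=None,scale=1):
    im=eyes.capture(cam)
    if name:
        o=im
        if crop: o=o[crop[1]:crop[3],crop[0]:crop[2]]
        o=cv2.resize(o,None,fx=scale,fy=scale,interpolation=cv2.INTER_CUBIC)
        cv2.imwrite('pics/'+name+'.png',o[:,:,::-1])
    return im
def cal(cam):
    c=eyes.get_calibration(cam); return np.array(c['K']),c['k1'],np.array(c['extrinsics'])
def proj(cam,P):
    K,k1,E=cal(cam); P=np.atleast_2d(P); p=P@E[:3,:3].T+E[:3,3]
    s=np.c_[p[:,0]/-p[:,2],-p[:,1]/-p[:,2]]; s=s*(1+k1*(s**2).sum(1,keepdims=True))
    return np.c_[s,np.ones(len(s))]@K[:2].T
def unproj(cam,px,z):
    K,k1,E=cal(cam); px=np.atleast_2d(np.asarray(px,float))
    d=np.c_[px,np.ones(len(px))]@np.linalg.inv(K).T; d=d[:,:2]; s=d.copy()
    for _ in range(20): s=d/(1+k1*(s**2).sum(1,keepdims=True))
    R=E[:3,:3]; C=-R.T@E[:3,3]; r=np.c_[s[:,0],-s[:,1],-np.ones(len(s))]@R
    return C+r*((np.broadcast_to(z,len(px))-C[2])/r[:,2])[:,None]
E
python3 - <<'E'
from h import *
s=observe();print(s)
for c in('top','scene'):
    snap(c,c+'0');
    K,k,Ex=cal(c);print(c,K,k,-Ex[:3,:3].T@Ex[:3,3])
    for q in['tray','row_start','compartment_a','blank1','chock','gouge','chisel','wax_tin','glue_bottle','lathe_chuck','bench_brush']:
        print(q,[(np.round(d['position'],3).tolist(),round(d['conf'],2)) for d in nets.find_in(q,c)])
E
```

```text
pics
{'time_s': 0.0, 'qpos': array([ 1.23405565,  0.32180416, -0.07005329,  1.45167313,  0.0226282 ,
        1.37077819, -0.0569139 ]), 'joint_vel': array([-1.23579262e-03, -1.12087683e-04,  9.79949713e-04, -1.11315691e-03,
        5.65553226e-05,  8.55385320e-04, -1.11379116e-03]), 'joint_efforts': array([ 9.75880430e-04, -4.91290784e+01, -4.03595427e-01, -3.12524736e+01,
       -6.41063601e-02,  4.37052338e-02,  1.71541378e-04]), 'eef_pos': array([ 0.22310773, -0.60986003,  0.1865745 ]), 'orientation': array([-3.13972077e+00,  1.35157999e-04,  3.50833222e-01]), 'wrist_force': array([-0.19934371, -0.15039353,  0.6949437 ]), 'ft_torque': array([0.02730709, 0.02399371, 0.01690309]), 'gripper_width': 0.08688461518060127}
top [[449.15152208   0.         320.59334033]
 [  0.         449.15152208 206.83650424]
 [  0.           0.           1.        ]] -0.1049238565333497 [0.35505339 0.04836363 1.3015376 ]
tray [([0.531, -0.245, 0.004], 0.9), ([0.459, 0.343, 0.038], 0.24)]
row_start [([0.529, -0.244, 0.008], 0.7)]
compartment_a [([0.527, -0.248, 0.008], 0.75)]
blank1 [([0.449, 0.147, 0.03
[... 645 characters left out ...]
234234 0.65353454 1.35724176]
tray [([0.54, -0.238, 0.007], 0.59)]
row_start [([0.537, -0.239, 0.012], 0.6), ([0.274, -0.402, 0.018], 0.53)]
compartment_a [([0.534, -0.237, 0.011], 0.65), ([0.455, 0.159, 0.035], 0.41)]
blank1 [([0.455, 0.157, 0.037], 0.98), ([0.464, 0.357, 0.038], 0.74), ([0.479, 0.516, 0.04], 0.68)]
chock [([0.615, 0.048, 0.026], 0.74), ([0.624, 0.371, 0.027], 0.68), ([0.734, 0.358, 0.021], 0.63), ([0.6, 0.165, 0.023], 0.52)]
gouge [([0.604, 0.167, 0.022], 0.79)]
chisel []
wax_tin []
glue_bottle [([0.303, 0.449, 0.09], 0.75)]
lathe_chuck [([0.79, -0.008, 0.038], 0.63), ([0.616, 0.048, 0.022], 0.41)]
bench_brush [([0.452, 0.045, 0.033], 0.67), ([0.273, -0.398, 0.016], 0.59)]
```

View pics/top0.png

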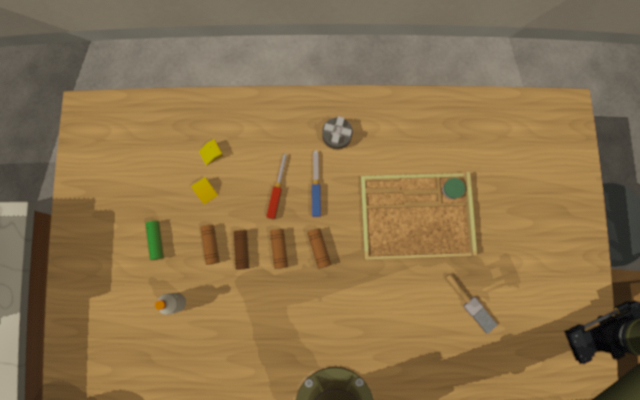

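View pics/scene0.png

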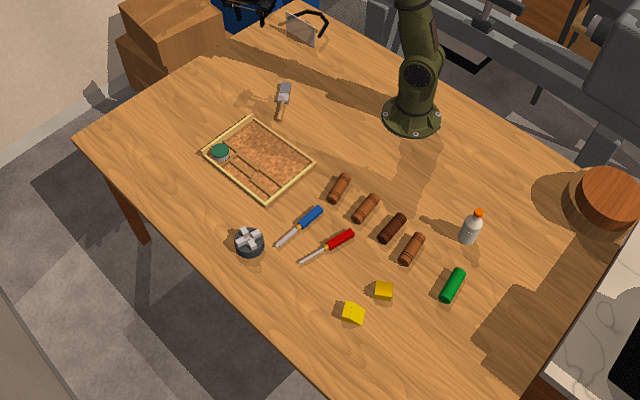

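Four wooden cylinders at top px (209,244), (241,249, dark), (279,248) and (318,247); the green look-alike is at (153,240). There are two yellow wedges: (204,190), which is nearer to the base, and (209,152), which is farther. Gouge (277,187), chisel (316,184), tray (417,215). Next, a close crop and measurement.

```bash
cat >> h.py <<'E'
def rect(cam,mask,z):
    """world-plane min-area rect of mask: centre, long-axis yaw, dims"""
    n,l,st,_=cv2.connectedComponentsWithStats(mask.astype(np.uint8))
    m=l==1+np.argmax(st[1:,4]); ys,xs=np.nonzero(m)
    P=unproj(cam,np.c_[xs,ys],z)[:,:2]
    w=np.linalg.eigh(np.cov(P.T))[1][:,1]; yaw=np.arctan2(w[1],w[0])
    u=P@w; v=P@[-w[1],w[0]]
    lo,hi=np.percentile(u,[.5,99.5]);a,b=np.percentile(v,[1,99]); c=(lo+hi)/2*w+(a+b)/2*np.array([-w[1],w[0]])
    return np.round(c,4),round((yaw+np.pi/2)%np.pi-np.pi/2,3),np.round([hi-lo,b-a],3),P.mean(0).round(4)
E
python3 - <<'E'
from h import *
a=snap('top');b=snap('scene')
A=cv2.resize(a[130:275,140:335],None,fx=4,fy=4,interpolation=cv2.INTER_CUBIC)
cv2.imwrite('pics/c1.png',A[:,:,::-1])
B=cv2.resize(a[165:270,350:485],None,fx=5.5,fy=5.5,interpolation=cv2.INTER_CUBIC)
cv2.imwrite('pics/c2.png',B[:,:,::-1])
for q,z in[('blank1',.02),('chock',.016),('gouge',.02),('chisel',.02),('tray',.017),('lathe_chuck',.058)]:
  for c in('top','scene'):
    im=eyes.capture(c)
    for d in nets.silhouettes(q,c):
        m=d['region']
        if d['conf']>.4: print(q,c,round(d['conf'],2),*rect(c,m,z),np.argwhere(m).mean(0).round(),im[m].mean(0).round())
E
```

```text
blank1 top 0.97 [0.4584 0.3525] 0.181 [0.115 0.041] [0.4578 0.3524] [244. 209.] [121.  79.  39.]
blank1 top 0.86 [0.4712 0.5169] 0.139 [0.114 0.044] [0.4702 0.5159] [240. 154.] [ 68. 109.  44.]
blank1 top 0.85 [0.4447 0.2614] 0.116 [0.115 0.042] [0.4458 0.262 ] [248. 241.] [93. 61. 32.]
blank1 top 0.78 [0.447  0.0394] 0.284 [0.112 0.043] [0.4471 0.0396] [247. 319.] [124.  81.  41.]
blank1 top 0.67 [0.4458 0.1541] 0.139 [0.111 0.039] [0.4462 0.1542] [248. 278.] [123.  80.  40.]
blank1 scene 0.95 [0.4677 0.5106] 0.158 [0.126 0.037] [0.4692 0.5109] [285. 452.] [ 15. 110.  36.]
blank1 scene 0.81 [0.4547 0.3472] 0.168 [0.13  0.041] [0.4564 0.3477] [249. 411.] [119.  67.  31.]
blank1 scene 0.78 [0.4402 0.147 ] 0.113 [0.129 0.041] [0.4408 0.1468] [208. 365.] [123.  69.  32.]
blank1 scene 0.75 [0.4393 0.2564] 0.084 [0.131 0.042] [0.4402 0.2564] [228. 391.] [77. 41. 21.]
blank1 scene 0.62 [0.4441 0.0322] 0.305 [0.13  0.044] [0.447  0.0336] [189. 337.] [120.  68.  32.]
blank1 scene 0.51 [ 0.29   -0.3885] 0.685 [0.208 0.037] [ 0.2795 -0.3974] [ 98. 283.] [151. 126. 106.]
chock top 0.91 [0.7322 
[... 473 characters left out ...]
scene 0.72 [0.6272 0.1558] -0.21 [0.194 0.032] [0.6056 0.1602] [242. 332.] [166.  56.  41.]
chisel top 0.72 [0.6351 0.0463] 0.012 [0.196 0.025] [0.621  0.0464] [188. 316.] [106. 108. 118.]
chisel scene 0.81 [0.6307 0.044 ] 0.022 [0.193 0.033] [0.6137 0.0435] [222. 303.] [ 90. 104. 127.]
tray top 0.58 [ 0.5359 -0.2516] 1.473 [0.336 0.253] [ 0.5314 -0.2444] [217. 416.] [161. 125.  74.]
tray scene 0.61 [ 0.5387 -0.2547] 1.453 [0.351 0.261] [ 0.5386 -0.2424] [160. 260.] [180. 127.  73.]
lathe_chuck top 0.7 [ 0.7728 -0.0178] -0.126 [0.093 0.081] [ 0.7725 -0.0175] [133. 337.] [118. 110.  98.]
lathe_chuck scene 0.9 [ 0.7924 -0.0055] 1.045 [0.11  0.083] [ 0.7935 -0.0042] [242. 249.] [114. 106.  99.]
```

View pics/c1.png

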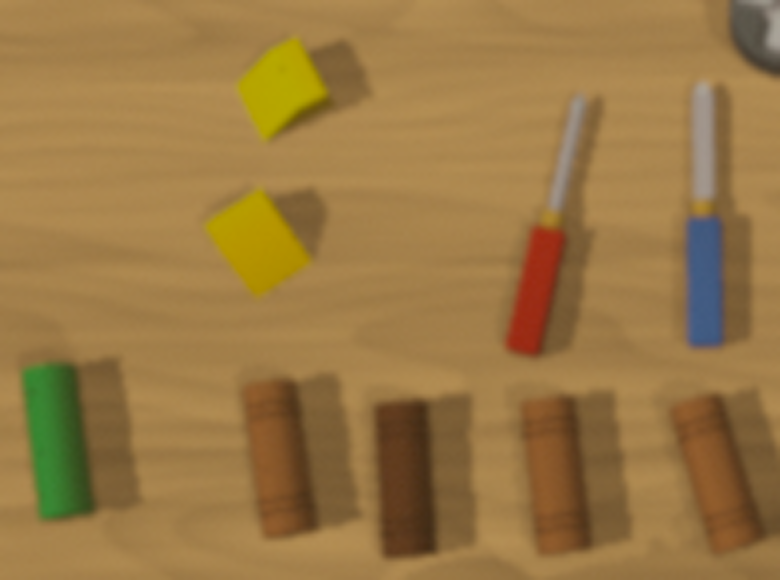

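View pics/c2.png

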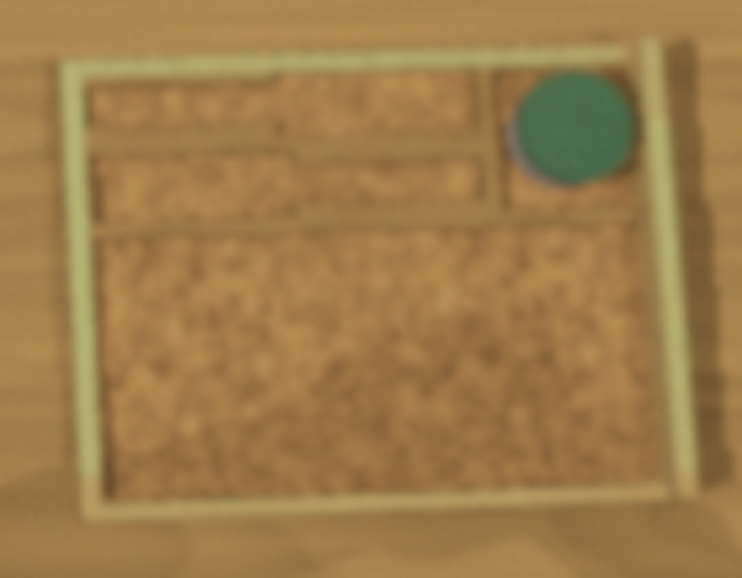

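c2 shows the tray with low-wall outer corners at crop (62,60) and (85,518), and the high-wall outer corners at (658,38) and (697,492). c1 shows four ringed wood blanks, one of them dark, plus the green decoy. I need a scene crop to check the wedges, and a tray fit.

```bash
python3 - <<'E'
from h import *
from scipy.optimize import least_squares
px=np.array([(62,60),(85,518),(658,38),(697,492)])/5.5+[350,165]
L=np.array([(122,160,17),(-122,160,17),(122,-160,34),(-122,-160,34)])/1e3
W=unproj('top',px,L[:,2])
def T(p,L): c,s=np.cos(p[2]),np.sin(p[2]); return np.c_[p[0]+c*L[:,0]-s*L[:,1],p[1]+s*L[:,0]+c*L[:,1]]
r=least_squares(lambda p:(T(p,L)-W[:,:2]).ravel(),[.53,-.245,0]);print(r.x,r.fun.reshape(-1,2)*1e3)
# overlay of fitted tray in scene and top
bx=[]
Q=np.array([(122,160,17),(-122,160,17),(-122,-160,17),(122,-160,17),(26,150,17),(-114,150,17),(-114,-150,8),(26,-150,8),(52,43,8),(96,43,8),(-122,-160,34),(122,-160,34)])/1e3
im=snap('scene');P=proj('scene',np.c_[T(r.x,Q),Q[:,2]])
o=cv2.resize(im[105:330,190:420],None,fx=2.6,fy=2.6,interpolation=cv2.INTER_CUBIC)[:,:,::-1].copy()
for p in P: cv2.circle(o,tuple(((p-[190,105])*2.6).astype(int).tolist()),2,(255,0,255),-1)
cv2.imwrite('pics/s1.png',o)
E
```

```text
[ 0.53708736 -0.25054611  0.02274422] [[ 0.16038151  0.27286963]
 [-0.30746102  0.67457546]
 [ 0.88704423 -0.41366867]
 [-0.73996471 -0.53377641]]
```

View pics/s1.png

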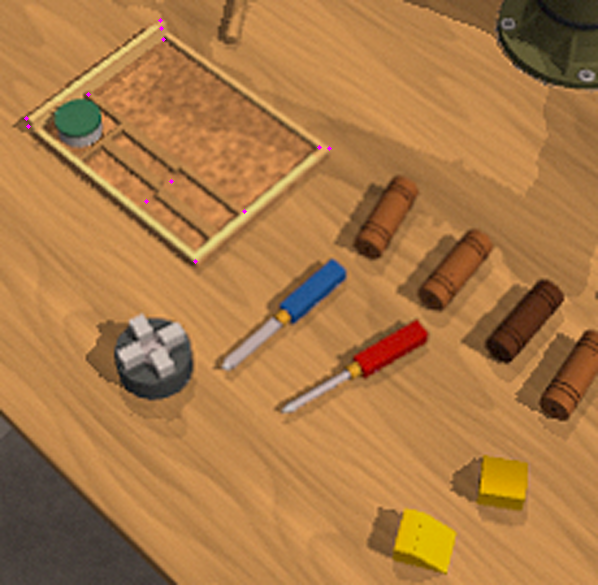

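The scene crop (tray projected in pink) fits well. The near wedge is at scene px (383,291), but its thin-edge direction is unclear, so I'll zoom in.

```bash
python3 - <<'E'
from h import *
a=snap('top')[175:208,188:222];b=snap('scene')[272:328,335:400]
f=lambda i,s:cv2.resize(i,None,fx=s,fy=s,interpolation=cv2.INTER_CUBIC)
A=f(a,11);B=f(b,6);h=max(len(A),len(B));o=np.zeros((h,A.shape[1]+B.shape[1],3),np.uint8);o[:len(A),:A.shape[1]]=A;o[:len(B),A.shape[1]:]=B
o=np.clip((o.astype(float)-20)*1.25,0,255).astype(np.uint8)
cv2.imwrite('pics/ch.png',o[:,:,::-1])
E
```

```text
(no output)
```

View pics/ch.png

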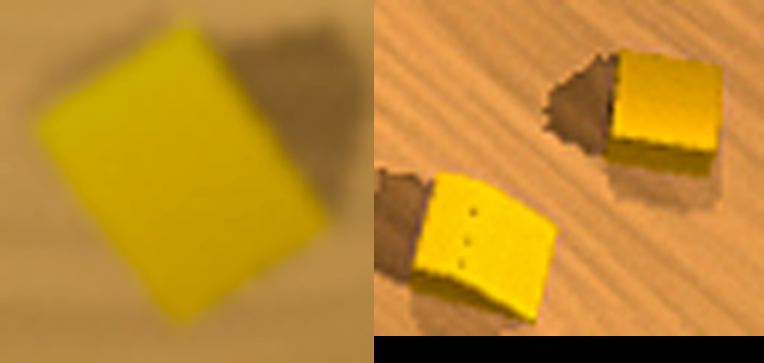

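The near wedge at scene (383,291) / top (204,190) shows its thick end toward the camera, so its thin edge points to −x,−y (yaw ≈ −2.5). Next: fit models to the silhouettes in both views.

```bash
cat >> h.py <<'E'
from scipy.optimize import minimize
def parts(kind):
    if kind=='blank':
        t=np.linspace(0,2*np.pi,24); return [np.array([(s*.055,.02*np.cos(a),.02+.02*np.sin(a)) for s in(-1,1) for a in t])]
    if kind=='chock': return [np.array([(x,s*.025,z) for s in(-1,1) for x,z in((-.03,0),(.03,0),(.03,.0015),(-.008,.032),(-.03,.032))])]
    b=lambda x0,x1,w,z0,z1:np.array([(x,s*w/2,z) for x in(x0,x1) for s in(-1,1) for z in(z0,z1)])
    if kind=='tool': return [b(-.1,-.005,.026,0,.024),b(-.005,.1,.012,.008,.017)]
def hulls(cam,kind,p,z0=0):
    c,s=np.cos(p[2]),np.sin(p[2]);R=np.array([[c,-s,0],[s,c,0],[0,0,1]])
    return [cv2.convexHull((proj(cam,q@R.T+[p[0],p[1],z0])*8).astype(np.int32)) for q in parts(kind)]
def render(cam,kind,p,z0=0,S=4):
    m=np.zeros((400*S,640*S),np.uint8)
    for h in hulls(cam,kind,p,z0): cv2.fillConvexPoly(m,(h/8*S+S/2-.5).round().astype(np.int32),1)
    return m.astype(bool)
def fit(kind,masks,p0,z0=0):
    """masks: {cam:mask}"""
    big={}
    for c,m in masks.items(): big[c]=np.repeat(np.repeat(m,4,0),4,1)
    def f(p):
        v=0
        for c,M in big.items():
            r=render(c,kind,p,z0); v-= (r&M).sum()/(r|M).sum()
        return v/len(big)
    s=np.array(p0)+np.array([[0,0,0],[.006,0,0],[0,.006,0],[0,0,.1]])
    r=minimize(f,p0,method='Nelder-Mead',options=dict(initial_simplex=s,xatol=2e-4,fatol=1e-3,maxiter=90))
    return r.x.round(4),round(-r.fun,3)
def go(x,y,z,yaw,s=None):
    """rows for crank: shift in tool axes mm, turn rad to reach world pose (tool down)"""
    s=s or observe(); t=s['orientation'][2]; d=np.array([x,y,z])-s['eef_pos']
    a=[(np.cos(t)*d[0]+np.sin(t)*d[1])*1e3,(np.sin(t)*d[0]-np.cos(t)*d[1])*1e3,-d[2]*1e3]
    return np.round(a,1).tolist()+[round((t-yaw+np.pi)%(2*np.pi)-np.pi,3)]
E
cat > sc.py <<'E'
from h import *
import sys
def masks(q,cam,z=.02):
    return [(unproj(cam,[np.argwhere(d['region']).mean(0)[::-1]],z)[0,:2],d['region']) for d in nets.silhouettes(q,cam) if d['conf']>.3]
def near(L,p,t=.03):
    L=[l for l in L if np.hypot(*(l[0]-p))<t]; return min(L,key=lambda l:np.hypot(*(l[0]-p)))[1] if L else None
def run(kind,q,guesses,z0=0):
    M={}
    for c in('top','scene'): eyes.capture(c); M[c]=masks(q,c,z0+.018)
    for g in guesses:
        k={c:near(M[c],np.array(g[:2])) for c in M}; k={c:m for c,m in k.items() if m is not None}
        out=[ (c,*fit(kind,{c:k[c]},g,z0)) for c in k]
        print(q,*out,'BOTH',*(fit(kind,k,g,z0) if len(k)>1 else ()))
if __name__=='__main__':
    run('blank','blank1',[(.457,.350,.18),(.443,.26,.1),(.443,.151,.13),(.446,.036,.29)])
    run('chock','chock',[(.617,.373,-2.5)])
    run('tool','gouge',[(.625,.158,-.21)])
    run('tool','chisel',[(.634,.046,.015)])
E
python3 sc.py
```

```text
blank1 ('top', array([0.4579, 0.3518, 0.1597]), np.float64(0.942)) ('scene', array([0.4563, 0.3491, 0.1763]), np.float64(0.925)) BOTH [0.4577 0.3506 0.154 ] 0.914
blank1 ('top', array([0.4414, 0.2631, 0.138 ]), np.float64(0.918)) ('scene', array([0.4406, 0.2565, 0.0588]), np.float64(0.935)) BOTH [0.4409 0.261  0.1269] 0.843
blank1 ('top', array([0.445 , 0.1535, 0.1174]), np.float64(0.949)) ('scene', array([0.4414, 0.1478, 0.1132]), np.float64(0.942)) BOTH [0.4438 0.1514 0.1038] 0.862
blank1 ('top', array([0.4457, 0.039 , 0.3085]), np.float64(0.936)) ('scene', array([0.4412, 0.0326, 0.317 ]), np.float64(0.942)) BOTH [0.4447 0.0368 0.3173] 0.864
chock ('top', array([ 0.6164,  0.3724, -2.5316]), np.float64(0.938)) ('scene', array([ 0.6144,  0.3695, -2.5586]), np.float64(0.929)) BOTH [ 0.6148  0.3707 -2.532 ] 0.912
gouge ('top', array([ 0.6319,  0.1579, -0.2111]), np.float64(0.855)) ('scene', array([ 0.6293,  0.153 , -0.1907]), np.float64(0.746)) BOTH [ 0.6327  0.1565 -0.2121] 0.738
chisel ('top', array([0.6405, 0.046 , 0.0049]), np.float64(0.743)) ('scene', array([0.6394, 0.041 , 0.014 ]), np.float64(0.845)) BOTH [0.6392 0.0441 0.0084] 0.73
```

```bash
python3 - <<'E'
from h import *
print(go(.5,-.3,.15,.31));print(go(.4435,.036,.1,.313));print(go(.4435,.036,.006,.313))
E
```

```text
[366.5, -196.5, 37.7, np.float64(0.041)]
[428.9, -531.4, 87.7, np.float64(0.038)]
[428.9, -531.4, 181.7, np.float64(0.038)]
```

```bash
python3 -m crank '[[60,-30,10,0],[120,-60,20,0],[180,-100,30,0],[240,-130,30,0],[300,-165,35,0.04],[366,-200,38,0.04],[380,-260,45,0.04],[395,-320,55,0.04],[405,-380,65,0.04],[415,-440,75,0.04],[425,-490,88,0.04],[429,-531,88,0.04],[429,-531,88,0.04],[429,-531,88,0.04],[429,-531,88,0.04]]' 0.15
python3 - <<'E'
from h import *
snap('top','p1',(270,180,380,290),5); print(go(.4435,.036,.006,.313))
E
```

```text
time_s: 5.32
eef_pos: [0.4442, 0.0342, 0.0998]
orientation: [3.141, -0.0, 0.308]
wrist_force: [-0.4, -0.9, 0.1]
gripper_width: 0.0736
[-0.1, -1.9, 93.7, np.float64(-0.005)]
```

View pics/p1.png

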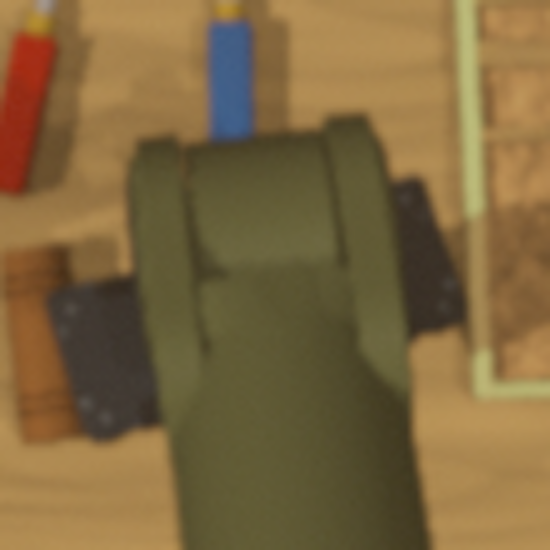

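The arm hides the blank from above; the neighbouring blank at left is clear of the fingers. Grasp it.

```bash
python3 -m crank '[[0,-2,40,0],[0,-2,80,0],[0,-2,94,0],[0,-2,94,0]]'
python3 -m crank '[[0,0,0,0],[0,0,0,0],[0,0,0,0],[0,0,0,0],[0,0,0,0],[0,0,-30,0],[0,0,-80,0],[0,0,-94,0],[0,0,-94,0]]' 1 20
python3 - <<'E'
from h import *
T=np.array([.5371,-.2505]);c,s=np.cos(.0227),np.sin(.0227)
w=lambda x,y:(T[0]+c*x-s*y,T[1]+s*x+c*y)
x,y=w(-.044,-.100);print(x,y,go(x,y,.12,.023),go(x,y,.016,.023))
E
```

```text
time_s: 5.88
eef_pos: [0.4432, 0.0357, 0.0054]
orientation: [-3.141, 0.001, 0.307]
wrist_force: [-0.1, -0.1, 0.8]
gripper_width: 0.0738
time_s: 7.0
eef_pos: [0.444, 0.0355, 0.1]
orientation: [3.141, -0.0, 0.307]
wrist_force: [0.7, 0.4, -0.3]
gripper_width: 0.0015
0.4953811409468542 -0.35147295082993146 [-67.9, 384.4, -20.0, np.float64(0.284)] [-67.9, 384.4, 84.0, np.float64(0.284)]
```

The gripper closed on nothing. Look again.

```bash
python3 - <<'E'
from h import *
snap('scene','p2',(270,120,470,270),4)
for c in('scene','top'):
    eyes.capture(c);print([(np.round(d['position'],3).tolist(),round(d['conf'],2)) for d in nets.find_in('blank1',c)])
E
```

```text
[([0.451, 0.266, 0.036], 0.81), ([0.453, 0.158, 0.034], 0.81), ([0.45, 0.043, 0.036], 0.74), ([0.465, 0.357, 0.039], 0.63)]
[([0.446, 0.149, 0.034], 0.92), ([0.439, 0.26, 0.034], 0.8), ([0.458, 0.343, 0.042], 0.77), ([0.472, 0.504, 0.039], 0.7)]
```

View pics/p2.png

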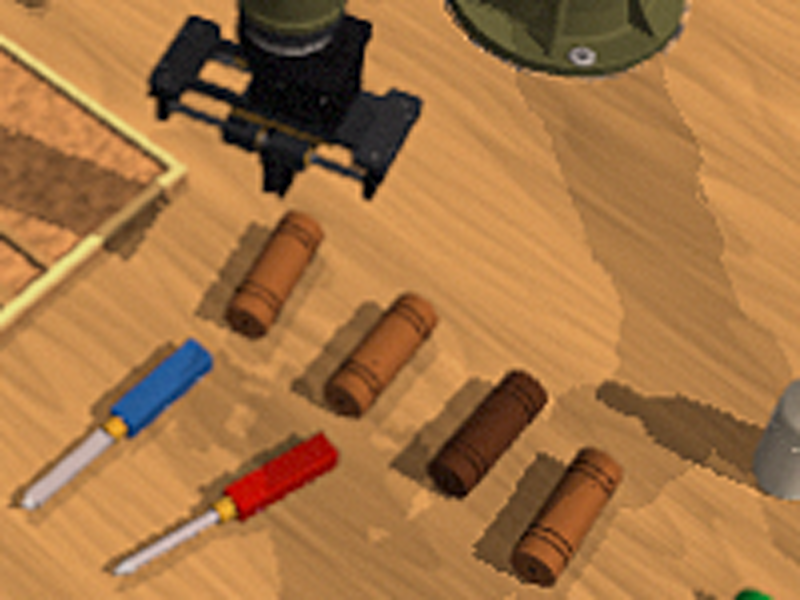

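The blank is still at scene crop (275,272). The fingers probably had not closed before the lift, so I'll re-measure and retry with a longer dwell.

```bash
python3 -m crank '[[-60,0,-40,0],[-60,0,-40,0],[-60,0,-40,0],[-60,0,-40,0]]' 0.15
python3 - <<'E'
from sc import *
run('blank','blank1',[(.444,.036,.3)])
print(observe()['gripper_width'],proj('scene',observe()['eef_pos']))
print(go(.4435,.036,.006,.313))
E
```

```text
time_s: 7.75
eef_pos: [0.3855, 0.0178, 0.1376]
orientation: [-3.139, 0.004, 0.308]
wrist_force: [0.9, -0.1, -0.3]
gripper_width: 0.0329
blank1 ('scene', array([0.4436, 0.0327, 0.3119]), np.float64(0.935)) BOTH
0.04874579642357853 [[348.22032457 152.40836421]]
[61.1, 0.3, 131.6, np.float64(-0.005)]
```

```bash
python3 -m crank '[[61,0,50,0],[61,0,90,0],[61,0,131,0],[61,0,131,0],[61,0,131,0]]' 0.15
python3 -m crank '[[0,0,0,0],[0,0,0,0],[0,0,0,0],[0,0,0,0],[0,0,0,0],[0,0,0,0],[0,0,0,0],[0,0,0,0]]' 1 25
python3 -m crank '[[0,0,-40,0],[0,0,-80,0],[0,0,-94,0],[0,0,-94,0]]'
python3 - <<'E'
from h import *
T=np.array([.5371,-.2505]);c,s=np.cos(.0227),np.sin(.0227)
w=lambda x,y:(T[0]+c*x-s*y,T[1]+s*x+c*y)
x,y=w(-.044,-.100);print(x,y,go(x,y,.12,.023),go(x,y,.016,.023))
E
```

```text
time_s: 8.57
eef_pos: [0.4437, 0.0368, 0.0075]
orientation: [-3.138, 0.003, 0.308]
wrist_force: [0.5, -0.2, 0.1]
gripper_width: 0.0741
time_s: 9.57
eef_pos: [0.4437, 0.0368, 0.0074]
orientation: [-3.138, 0.003, 0.308]
wrist_force: [-0.0, 0.3, -0.9]
gripper_width: 0.0038
time_s: 10.07
eef_pos: [0.4445, 0.0364, 0.1018]
orientation: [-3.139, 0.002, 0.308]
wrist_force: [-0.4, 0.7, -0.5]
gripper_width: 0.0005
0.4953811409468542 -0.35147295082993146 [-69.0, 385.1, -18.2, np.float64(0.285)] [-69.0, 385.1, 85.8, np.float64(0.285)]
```

```bash
python3 - <<'E'
from h import *
print(proj('scene',[[.444,.0355,.1],[.444,.0355,.005],[.4445,.036,.02]]))
E
python3 -m crank '[[-60,0,-10,0],[-60,0,-10,0],[0,0,40,0],[0,0,60,0],[0,0,94,0],[0,0,94,0],[0,0,94,0]]' 0.15
python3 - <<'E'
from h import *
print(observe()['eef_pos'],observe()['gripper_width'])
snap('scene','p3',(280,130,400,230),6)
E
```

```text
[[339.2498288  173.44223871]
 [337.98903285 191.13829953]
 [338.19028757 188.62944251]]
time_s: 10.95
eef_pos: [0.4446, 0.037, 0.008]
orientation: [-3.139, 0.002, 0.308]
wrist_force: [0.0, 0.5, 0.1]
gripper_width: 0.0627
[0.4446059  0.03696015 0.00804243] 0.06265263081093757
```

View pics/p3.png

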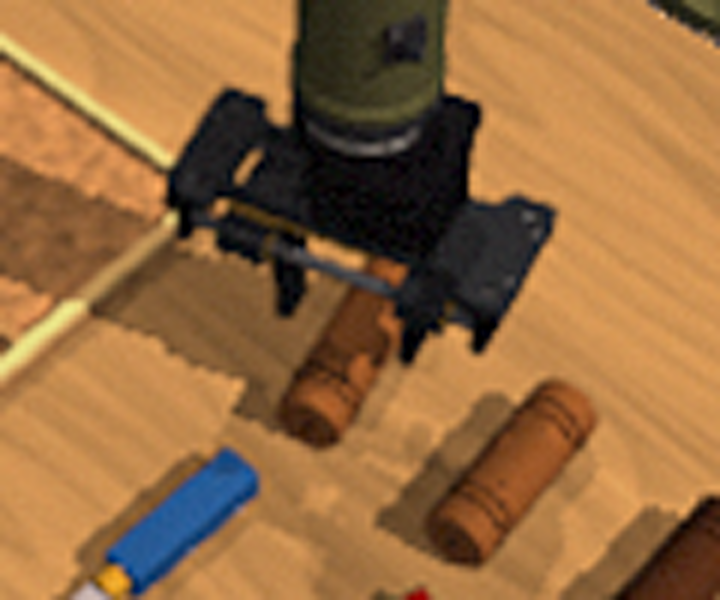

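The fingertips appear at px (328,182) and (348,190), about 5 px above where the reported TCP projects. The tips therefore look ~25 mm higher than reported, and the fingers close over the blank's top. I'll go down carefully while watching the force.

```bash
python3 -m crank '[[0,0,4,0],[0,0,8,0],[0,0,12,0],[0,0,12,0]]' 0.15
python3 - <<'E'
from h import *
snap('scene')
K=nets.silhouettes('blank1','scene');print([ (np.argwhere(d['region']).mean(0).round(),d['region'].sum()) for d in K])
E
```

```text
time_s: 11.5
eef_pos: [0.4448, 0.0367, -0.0037]
orientation: [-3.139, 0.001, 0.308]
wrist_force: [-0.7, -0.4, -0.1]
gripper_width: 0.0738
[(array([249., 411.]), np.int64(478)), (array([228., 391.]), np.int64(456)), (array([286., 451.]), np.int64(505)), (array([208., 364.]), np.int64(422))]
```

No contact at reported z = −4 mm, so the reading really is offset. Continue down.

```bash
python3 -m crank '[[0,0,3,0],[0,0,6,0],[0,0,9,0],[0,0,12,0],[0,0,12,0]]'
```

```text
time_s: 12.22
eef_pos: [0.4449, 0.0369, -0.0157]
orientation: [-3.139, 0.001, 0.308]
wrist_force: [0.2, -0.2, 0.6]
gripper_width: 0.0739
```

```bash
python3 -m crank '[[0,0,2,0],[0,0,4,0],[0,0,6,0],[0,0,6,0]]'
```

```text
time_s: 12.72
eef_pos: [0.4447, 0.0369, -0.0218]
orientation: [-3.139, 0.002, 0.308]
wrist_force: [-0.7, -0.1, -0.3]
gripper_width: 0.0739
```

```bash
python3 -m crank '[[0,0,1,0],[0,0,2,0],[0,0,3,0],[0,0,3,0]]'; python3 -m crank '[[0,0,1,0],[0,0,2,0],[0,0,2,0]]'; python3 -m crank '[[0,0,1,0],[0,0,2,0],[0,0,2,0]]'
```

```text
time_s: 13.22
eef_pos: [0.4446, 0.0369, -0.0249]
orientation: [-3.139, 0.002, 0.308]
wrist_force: [0.9, 0.2, -0.2]
gripper_width: 0.0741
time_s: 13.6
eef_pos: [0.4445, 0.0369, -0.027]
orientation: [-3.139, 0.002, 0.308]
wrist_force: [1.1, -0.4, -0.2]
gripper_width: 0.074
time_s: 13.98
eef_pos: [0.4444, 0.0369, -0.0291]
orientation: [-3.139, 0.002, 0.308]
wrist_force: [-1.3, 0.5, 0.1]
gripper_width: 0.0742
```

```bash
python3 -m crank '[[0,0,0,0],[0,0,0,0],[0,0,0,0],[0,0,0,0],[0,0,0,0],[0,0,0,0],[0,0,0,0]]' 1 25
python3 - <<'E'
from h import *
snap('scene','p4',(280,130,400,230),6)
E
```

```text
time_s: 14.85
eef_pos: [0.4444, 0.037, -0.0291]
orientation: [-3.139, 0.002, 0.308]
wrist_force: [0.2, 0.6, -1.0]
gripper_width: 0.0392
```

View pics/p4.png

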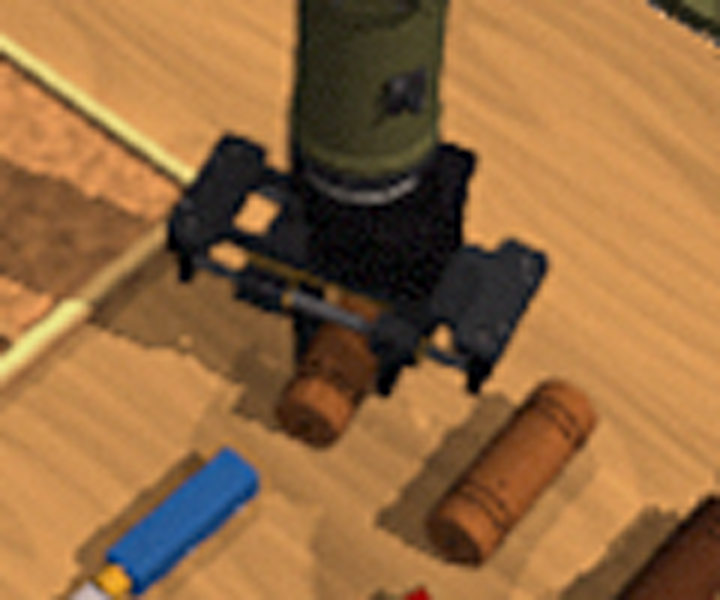

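Held now (width 39.2 mm). The z reading is about 28 mm low, so I use heights relative to this grasp: blank on bench = −0.029, blank on tray floor = −0.021. Carry it.

```bash
python3 -m crank '[[0,0,-25,0],[0,0,-60,0],[0,0,-100,0],[0,0,-100,0]]'
cat >> h.py <<'E'
T0=np.array([.5361,-.2525,.0227])  # tray pose (mean of views)
def w(x,y):
    c,s=np.cos(T0[2]),np.sin(T0[2]); return T0[0]+c*x-s*y,T0[1]+s*x+c*y
def gt(x,y,z,yaw): a,b=w(x,y); return go(a,b,z,yaw)
E
python3 - <<'E'
from h import *
print(gt(-.044,-.102,.07,.023),gt(-.044,-.102,-.0185,.023))
E
```

```text
time_s: 15.4
eef_pos: [0.4473, 0.0367, 0.0736]
orientation: [3.141, -0.003, 0.308]
wrist_force: [1.1, -0.1, -1.2]
gripper_width: 0.0399
[-73.8, 388.0, 3.6, np.float64(0.285)] [-73.8, 388.0, 92.1, np.float64(0.285)]
```

```bash
python3 -m crank '[[-12,60,0,0.1],[-24,120,0,0.2],[-36,180,0,0.285],[-48,240,0,0.285],[-60,300,0,0.285],[-70,350,0,0.285],[-74,388,0,0.285],[-74,388,30,0.285],[-74,388,70,0.285],[-74,388,86,0.285],[-74,388,92,0.285],[-74,388,92,0.285],[-74,388,92,0.285]]'
python3 - <<'E'
from h import *
print(gt(-.044,-.102,-.0185,.023))
E
```

```text
time_s: 17.02
eef_pos: [0.4956, -0.3561, -0.0171]
orientation: [3.141, -0.005, 0.023]
wrist_force: [0.4, -0.4, -1.5]
gripper_width: 0.0392
[-1.1, -0.7, 1.4, np.float64(-0.0)]
```

```bash
python3 -m crank '[[0,0,2,0],[0,0,3,0],[0,0,3,0]]'
python3 -m crank '[[0,0,0,0],[0,0,0,0],[0,0,0,0],[0,0,0,0]]' 0.4
python3 -m crank '[[0,0,-20,0],[0,0,-50,0],[0,0,-80,0],[0,80,-80,0],[0,80,-80,0]]'
```

```text
time_s: 17.4
eef_pos: [0.4956, -0.3561, -0.02]
orientation: [3.141, -0.005, 0.023]
wrist_force: [0.8, 0.2, -1.2]
gripper_width: 0.0394
time_s: 17.9
eef_pos: [0.4956, -0.3562, -0.0199]
orientation: [3.14, -0.005, 0.023]
wrist_force: [-0.4, -0.6, 0.1]
gripper_width: 0.0519
time_s: 18.52
eef_pos: [0.4957, -0.4418, 0.0624]
orientation: [3.136, -0.006, 0.018]
wrist_force: [-0.8, -0.1, -0.0]
gripper_width: 0.0521
```

```bash
python3 - <<'E'
from sc import *
snap('scene','p5',(190,90,350,210),5)
run('blank','blank1',[(.4956,-.356,.02)],.008)
# push pose: jaw along tray x, y starts +70mm from wall-touch
print(gt(-.044,-.045,.06,1.594),gt(-.044,-.045,-.02,1.594))
E
```

```text
blank1 ('top', array([ 0.4963, -0.3551, -0.0303]), np.float64(0.938)) ('scene', array([ 0.4958, -0.3583,  0.0326]), np.float64(0.888)) BOTH [ 0.4965 -0.356  -0.0201] 0.887
[-1.3, -135.5, 0.3, np.float64(-1.57)] [-1.3, -135.5, 80.3, np.float64(-1.57)]
```

View pics/p5.png

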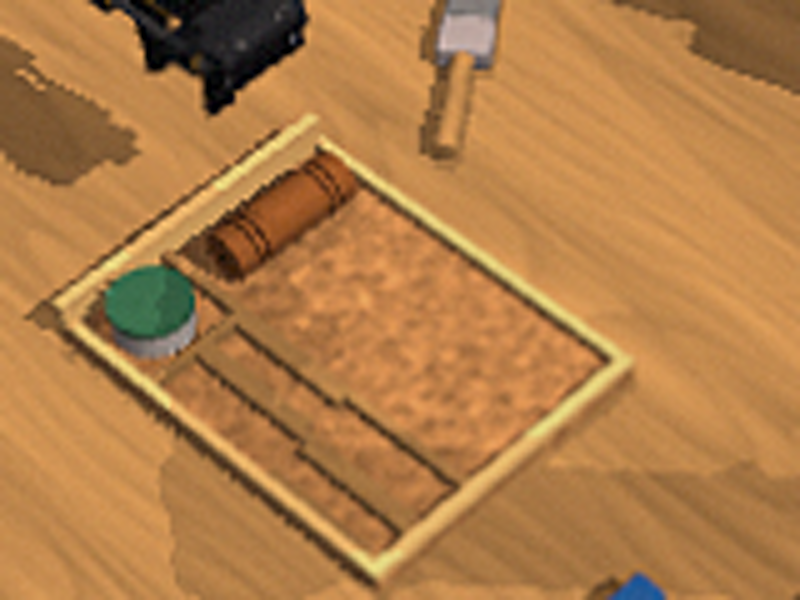

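The blank lies in the bay by the end wall (crop (280,215)), square. The cameras agree with the TCP's xy. Now push it with the open jaws set along tray x.

```bash
python3 -m crank '[[0,-20,-10,-0.18],[0,-50,-10,-0.36],[0,-80,-10,-0.54],[0,-110,-10,-0.72],[-1,-136,-10,-0.9],[-1,-136,-10,-1.08],[-1,-136,-10,-1.26],[-1,-136,-10,-1.44],[-1,-136,-10,-1.57],[-1,-136,30,-1.57],[-1,-136,60,-1.57],[-1,-136,80,-1.57],[-1,-136,80,-1.57],[-1,-136,80,-1.57]]' 0
python3 - <<'E'
from h import *
print(gt(-.044,-.045,-.02,1.594),gt(-.044,-.1,-.02,1.594))
E
```

```text
time_s: 20.52
eef_pos: [0.4949, -0.2979, -0.0185]
orientation: [3.134, 0.001, 1.595]
wrist_force: [-0.3, 0.6, 0.8]
gripper_width: 0.0868
[-0.6, -1.8, 1.5, np.float64(0.001)] [-55.6, -1.9, 1.5, np.float64(0.001)]
```

```bash
python3 -m crank '[[-10,-2,0,0],[-20,-2,0,0],[-25,-2,0,0],[-30,-2,0,0],[-35,-2,0,0],[-39,-2,0,0],[-43,-2,0,0],[-46,-2,0,0],[-49,-2,0,0],[-51,-2,0,0],[-53,-2,0,0],[-55,-2,0,0],[-55,-2,0,0]]'
```

```text
time_s: 22.15
eef_pos: [0.494, -0.3498, -0.0187]
orientation: [3.136, -0.004, 1.596]
wrist_force: [-1.3, 6.9, 3.1]
gripper_width: 0.0872
```

```bash
python3 -m crank '[[-1,0,0,0],[-2,0,0,0],[-3,0,0,0],[-3,0,0,0]]'
```

```text
time_s: 22.65
eef_pos: [0.494, -0.3497, -0.0189]
orientation: [3.137, -0.008, 1.596]
wrist_force: [-2.4, 7.5, 4.1]
gripper_width: 0.0871
```

```bash
python3 -m crank '[[5,0,0,0],[15,0,0,0],[25,0,-30,0],[40,0,-80,0],[100,0,-90,0],[150,0,-90,0],[150,0,-90,0]]' 0.25
python3 - <<'E'
from sc import *
snap('top','p6',(340,160,490,270),5)
run('blank','blank1',[(.496,-.381,.02)],.008)
print(go(.4427,.1506,.06,.11));print(go(.4427,.1506,-.028,.11))
E
```

```text
time_s: 23.52
eef_pos: [0.4905, -0.196, 0.073]
orientation: [3.136, -0.007, 1.604]
wrist_force: [0.1, 0.4, 0.4]
gripper_width: 0.0654
blank1 ('scene', array([ 0.4973, -0.3854,  0.0748]), np.float64(0.753)) BOTH
[353.8, -38.6, 12.2, np.float64(1.484)]
[353.8, -38.6, 100.2, np.float64(1.484)]
```

View pics/p6.png

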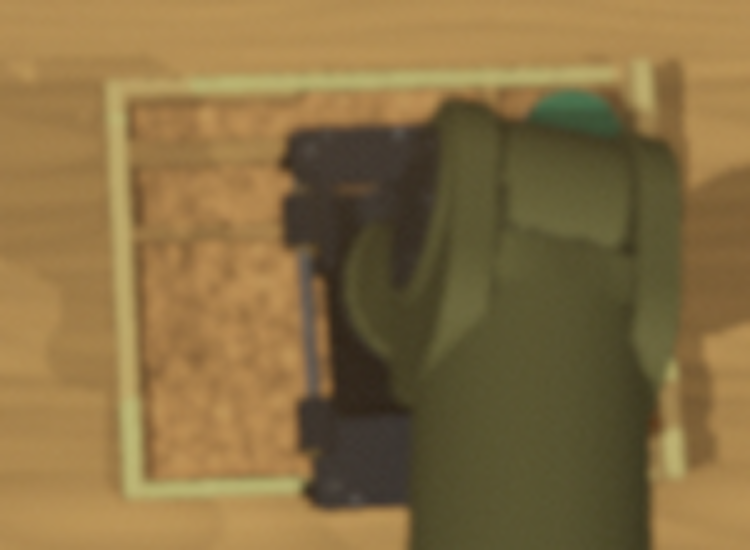

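The arm hides the blank in the top view (12 pictures viewed so far); I'll check the row later. Fetch blank 2.

```bash
python3 -m crank '[[60,-5,0,0.18],[115,-10,0,0.36],[170,-15,0,0.54],[225,-22,0,0.72],[280,-30,0,0.9],[335,-36,0,1.08],[354,-39,0,1.26],[354,-39,0,1.44],[354,-39,12,1.484],[354,-39,12,1.484],[354,-39,12,1.484]]' 0.25
python3 - <<'E'
from sc import *
s=observe();print(go(.4427,.1506,-.028,.11))
run('blank','blank1',[(.4965,-.381,.02)],.008)
E
```

```text
time_s: 25.15
eef_pos: [0.4428, 0.1505, 0.0629]
orientation: [-3.134, -0.005, 0.11]
wrist_force: [0.9, 0.5, 0.1]
gripper_width: 0.0654
[-0.1, -0.1, 90.9, np.float64(0.0)]
blank1 ('top', array([ 0.4979, -0.3797,  0.0111]), np.float64(0.934)) ('scene', array([ 0.4939, -0.383 ,  0.041 ]), np.float64(0.936)) BOTH [ 0.4965 -0.3809  0.0271] 0.907
```

```bash
sed -i 's/^T0=.*/T0=np.array([.537,-.2503,.0227])/' h.py
python3 -m crank '[[0,0,40,0],[0,0,75,0],[0,0,91,0],[0,0,91,0]]'
python3 -m crank '[[0,0,0,0],[0,0,0,0],[0,0,0,0],[0,0,0,0],[0,0,0,0],[0,0,0,0]]' 1 25
python3 -m crank '[[0,0,-25,0],[0,0,-60,0],[0,0,-98,0],[0,0,-98,0]]'
python3 - <<'E'
from h import *
print(gt(-.044,-.062,.07,.023),gt(-.044,-.062,-.02,.023))
E
```

```text
time_s: 25.85
eef_pos: [0.4425, 0.1515, -0.0284]
orientation: [-3.134, -0.004, 0.11]
wrist_force: [0.1, -0.5, -0.2]
gripper_width: 0.0654
time_s: 26.6
eef_pos: [0.4431, 0.1516, -0.0279]
orientation: [-3.134, -0.004, 0.11]
wrist_force: [-0.4, 0.2, 6.5]
gripper_width: 0.0394
time_s: 27.1
eef_pos: [0.4449, 0.1512, 0.0723]
orientation: [-3.135, -0.01, 0.11]
wrist_force: [0.0, 0.1, -2.2]
gripper_width: 0.0395
[-1.7, 467.1, 2.3, np.float64(0.087)] [-1.7, 467.1, 92.3, np.float64(0.087)]
```

```bash
python3 -m crank '[[0,60,0,0.09],[0,120,0,0.09],[0,180,0,0.09],[0,240,0,0.09],[0,300,0,0.09],[0,360,0,0.09],[-1,420,0,0.09],[-2,455,0,0.09],[-2,467,0,0.09],[-2,467,30,0.09],[-2,467,65,0.09],[-2,467,85,0.09],[-2,467,91,0.09],[-2,467,93,0.09],[-2,467,93,0.09]]'
python3 -m crank '[[0,0,0,0],[0,0,0,0],[0,0,0,0],[0,0,0,0]]' 0.4
python3 -m crank '[[0,0,-20,0],[0,0,-50,0],[0,0,-90,0],[0,0,-90,0]]' 0
python3 - <<'E'
from h import *
print(gt(-.044,-.005,.07,1.594),gt(-.044,-.005,-.02,1.594),gt(-.044,-.0585,-.02,1.594))
E
```

```text
time_s: 28.98
eef_pos: [0.4937, -0.3099, -0.0208]
orientation: [-3.132, -0.004, 0.022]
wrist_force: [-10.6, 7.0, 23.1]
gripper_width: 0.0393
time_s: 29.48
eef_pos: [0.4935, -0.3098, -0.0211]
orientation: [-3.132, -0.004, 0.022]
wrist_force: [0.0, 0.1, 0.9]
gripper_width: 0.0521
time_s: 29.98
eef_pos: [0.4963, -0.3123, 0.0739]
orientation: [-3.137, -0.01, 0.022]
wrist_force: [-0.5, -0.1, -0.2]
gripper_width: 0.0829
[-2.0, -56.1, 3.9, np.float64(-1.572)] [-2.0, -56.1, 93.9, np.float64(-1.572)] [-1.9, -2.6, 93.9, np.float64(-1.572)]
```

```bash
python3 -m crank '[[-2,-20,0,-0.18],[-2,-40,0,-0.36],[-2,-56,0,-0.54],[-2,-56,0,-0.72],[-2,-56,0,-0.9],[-2,-56,0,-1.08],[-2,-56,0,-1.26],[-2,-56,0,-1.44],[-2,-56,0,-1.57],[-2,-56,30,-1.57],[-2,-56,60,-1.57],[-2,-56,85,-1.57],[-2,-56,93,-1.57],[-2,-56,93,-1.57]]' 0
python3 -m crank '[[-10,0,0,0],[-18,0,0,0],[-22,0,0,0],[-26,0,0,0],[-30,0,0,0],[-34,0,0,0],[-38,0,0,0],[-42,0,0,0],[-45,0,0,0],[-48,0,0,0],[-50,0,0,0],[-52,0,0,0],[-54,0,0,0],[-56,0,0,0],[-56,0,0,0]]'
```

```text
time_s: 31.72
eef_pos: [0.494, -0.2558, -0.0188]
orientation: [3.132, -0.005, 1.592]
wrist_force: [-0.2, 0.0, 0.7]
gripper_width: 0.0871
time_s: 33.6
eef_pos: [0.4951, -0.3096, -0.0192]
orientation: [3.132, -0.008, 1.593]
wrist_force: [-1.8, 4.8, 1.8]
gripper_width: 0.0872
```

```bash
python3 -m crank '[[4,0,0,0],[12,0,0,0],[22,0,-30,0],[40,0,-80,0],[40,0,-92,0],[40,0,-92,0]]' 0.25
python3 - <<'E'
from sc import *
run('blank','blank1',[(.441,.2605,.11)])
print(go(.441,.2605,.06,.11))
E
```

```text
time_s: 34.35
eef_pos: [0.4937, -0.2713, 0.0737]
orientation: [3.131, -0.005, 1.592]
wrist_force: [-0.7, 0.2, -1.0]
gripper_width: 0.0656
blank1 ('top', array([0.4429, 0.2617, 0.115 ]), np.float64(0.913)) ('scene', array([0.4405, 0.2565, 0.0796]), np.float64(0.916)) BOTH [0.4417 0.2599 0.0942] 0.863
[531.9, -40.0, 11.4, np.float64(1.482)]
```

```bash
python3 -m crank '[[60,-2,0,0.18],[120,-5,0,0.36],[180,-10,0,0.54],[240,-15,0,0.72],[300,-20,0,0.9],[360,-26,0,1.08],[420,-32,0,1.26],[480,-37,0,1.44],[520,-40,0,1.48],[532,-40,11,1.48],[532,-40,50,1.48],[532,-40,85,1.48],[532,-40,98,1.48],[532,-40,101,1.48],[532,-40,101,1.48],[532,-40,101,1.48]]' 0.25
python3 -m crank '[[0,0,0,0],[0,0,0,0],[0,0,0,0],[0,0,0,0],[0,0,0,0],[0,0,0,0]]' 1 25
python3 -m crank '[[0,0,-25,0],[0,0,-60,0],[0,0,-98,0],[0,0,-98,0]]'
python3 - <<'E'
from h import *
print(gt(-.044,-.022,.07,.023),gt(-.044,-.022,-.019,.023))
E
```

```text
time_s: 36.55
eef_pos: [0.4427, 0.2618, -0.0238]
orientation: [-3.133, -0.01, 0.111]
wrist_force: [0.7, -1.5, -0.1]
gripper_width: 0.0654
time_s: 37.3
eef_pos: [0.4428, 0.2617, -0.0237]
orientation: [-3.133, -0.01, 0.111]
wrist_force: [-0.5, -0.8, 1.4]
gripper_width: 0.0394
time_s: 37.8
eef_pos: [0.4438, 0.262, 0.0766]
orientation: [-3.132, -0.015, 0.111]
wrist_force: [-0.5, -0.1, -1.8]
gripper_width: 0.0395
[-9.9, 537.5, 6.6, np.float64(0.088)] [-9.9, 537.5, 95.6, np.float64(0.088)]
```

```bash
python3 -m crank '[[0,60,0,0.09],[-1,120,0,0.09],[-2,180,0,0.09],[-3,240,0,0.09],[-4,300,0,0.09],[-5,360,0,0.09],[-6,420,0,0.09],[-8,480,0,0.09],[-10,525,0,0.09],[-10,537,0,0.09],[-10,537,30,0.09],[-10,537,65,0.09],[-10,537,84,0.09],[-10,537,90,0.09],[-10,537,91,0.09],[-10,537,91,0.09]]'
python3 -m crank '[[0,0,0,0],[0,0,0,0],[0,0,0,0],[0,0,0,0]]' 0.4
python3 -m crank '[[0,0,-20,0],[0,0,-50,0],[0,0,-90,0],[0,0,-90,0]]' 0
python3 - <<'E'
from h import *
print(gt(-.044,.035,.07,1.594),gt(-.044,.035,-.02,1.594),gt(-.044,-.0185,-.02,1.594))
E
```

```text
time_s: 39.8
eef_pos: [0.494, -0.2701, -0.0177]
orientation: [-3.13, -0.011, 0.022]
wrist_force: [-8.8, 4.4, 17.3]
gripper_width: 0.0398
time_s: 40.3
eef_pos: [0.4939, -0.27, -0.0179]
orientation: [-3.13, -0.011, 0.022]
wrist_force: [-0.5, -0.0, -0.5]
gripper_width: 0.0517
time_s: 40.8
eef_pos: [0.496, -0.2726, 0.0769]
orientation: [-3.134, -0.017, 0.022]
wrist_force: [-0.2, -0.2, -0.3]
gripper_width: 0.0828
[-2.6, -56.3, 6.9, np.float64(-1.572)] [-2.6, -56.3, 96.9, np.float64(-1.572)] [-2.6, -2.8, 96.9, np.float64(-1.572)]
```

```bash
python3 -m crank '[[-3,-20,0,-0.18],[-3,-40,0,-0.36],[-3,-56,0,-0.54],[-3,-56,0,-0.72],[-3,-56,0,-0.9],[-3,-56,0,-1.08],[-3,-56,0,-1.26],[-3,-56,0,-1.44],[-3,-56,0,-1.57],[-3,-56,30,-1.57],[-3,-56,60,-1.57],[-3,-56,85,-1.57],[-3,-56,96,-1.57],[-3,-56,96,-1.57]]' 0
python3 -m crank '[[-10,0,0,0],[-18,0,0,0],[-22,0,0,0],[-26,0,0,0],[-30,0,0,0],[-34,0,0,0],[-38,0,0,0],[-42,0,0,0],[-45,0,0,0],[-48,0,0,0],[-50,0,0,0],[-52,0,0,0],[-54,0,0,0],[-56,0,0,0],[-56,0,0,0]]'
python3 -m crank '[[4,0,0,0],[12,0,0,0],[22,0,-30,0],[40,0,-80,0],[40,0,-92,0],[40,0,-92,0]]' 0.25
python3 - <<'E'
from sc import *
run('blank','blank1',[(.457,.351,.165)])
print(go(.457,.351,.06,.16))
E
```

```text
time_s: 42.55
eef_pos: [0.4931, -0.2156, -0.019]
orientation: [3.125, -0.008, 1.592]
wrist_force: [0.5, -0.0, -0.2]
gripper_width: 0.087
time_s: 44.42
eef_pos: [0.4943, -0.2695, -0.0196]
orientation: [3.126, -0.011, 1.593]
wrist_force: [-0.8, 4.6, 3.0]
gripper_width: 0.0871
time_s: 45.18
eef_pos: [0.4922, -0.2315, 0.0734]
orientation: [3.125, -0.008, 1.593]
wrist_force: [0.4, 0.3, -0.7]
gripper_width: 0.0655
blank1 ('top', array([0.458 , 0.3521, 0.1735]), np.float64(0.931)) ('scene', array([0.4549, 0.3479, 0.1768]), np.float64(0.917)) BOTH [0.457  0.3503 0.17  ] 0.879
[582.2, -21.3, 11.3, np.float64(1.432)]
```

```bash
python3 -m crank '[[60,-2,0,0.18],[120,-4,0,0.36],[180,-6,0,0.54],[240,-9,0,0.72],[300,-11,0,0.9],[360,-13,0,1.08],[420,-15,0,1.26],[480,-18,0,1.43],[540,-20,0,1.43],[575,-21,0,1.43],[582,-21,20,1.43],[582,-21,60,1.43],[582,-21,90,1.43],[582,-21,99,1.43],[582,-21,101,1.43],[582,-21,101,1.43],[582,-21,101,1.43]]' 0.25
python3 -m crank '[[0,0,0,0],[0,0,0,0],[0,0,0,0],[0,0,0,0],[0,0,0,0],[0,0,0,0]]' 1 25
python3 -m crank '[[0,0,-25,0],[0,0,-60,0],[0,0,-98,0],[0,0,-98,0]]'
python3 - <<'E'
from h import *
print(gt(-.044,.018,.07,.023),gt(-.044,.018,-.019,.023))
E
```

```text
time_s: 47.5
eef_pos: [0.4595, 0.3524, -0.0219]
orientation: [-3.131, -0.017, 0.162]
wrist_force: [0.0, 0.3, -0.5]
gripper_width: 0.0653
time_s: 48.25
eef_pos: [0.4596, 0.3523, -0.0218]
orientation: [-3.131, -0.017, 0.162]
wrist_force: [0.0, -0.3, 1.2]
gripper_width: 0.0392
time_s: 48.75
eef_pos: [0.4596, 0.3527, 0.0789]
orientation: [-3.129, -0.022, 0.162]
wrist_force: [-0.1, 0.3, -1.2]
gripper_width: 0.0394
[-61.7, 583.7, 8.9, np.float64(0.139)] [-61.7, 583.7, 97.9, np.float64(0.139)]
```

```bash
cat >> h.py <<'E'
from scipy.spatial.transform import Rotation
def go(x,y,z,yaw,s=None):
    s=s or observe(); t=s['orientation'][2]; R=Rotation.from_euler('xyz',s['orientation']).as_matrix()
    return (R.T@(np.array([x,y,z])-s['eef_pos'])*1e3).round(1).tolist()+[round(float((t-yaw+np.pi)%(2*np.pi)-np.pi),3)]
E
python3 - <<'E'
from h import *
print(gt(-.044,.018,.079,.023),gt(-.044,.018,-.0135,.023))
E
```

```text
[-61.7, 583.7, -8.7, 0.139] [-63.7, 584.8, 83.8, 0.139]
```

```bash
python3 -m crank '[[-6,60,-1,0.14],[-12,120,-2,0.14],[-18,180,-3,0.14],[-25,240,-4,0.14],[-31,300,-5,0.14],[-37,360,-6,0.14],[-43,420,-7,0.14],[-49,480,-8,0.14],[-56,540,-9,0.14],[-62,575,-9,0.14],[-62,584,-9,0.14],[-62,584,20,0.14],[-63,584,60,0.14],[-64,585,78,0.14],[-64,585,83,0.14],[-64,585,84,0.14],[-64,585,84,0.14]]'
python3 -m crank '[[0,0,0,0],[0,0,0,0],[0,0,0,0],[0,0,0,0]]' 0.4
python3 -m crank '[[0,0,-20,0],[0,0,-50,0],[0,0,-90,0],[0,0,-90,0]]' 0
python3 - <<'E'
from h import *
print(gt(-.044,.075,.075,1.594),gt(-.044,.075,-.019,1.594),gt(-.044,.0215,-.02,1.594))
E
```

```text
time_s: 50.88
eef_pos: [0.4935, -0.234, -0.0126]
orientation: [-3.128, -0.022, 0.022]
wrist_force: [0.8, 0.1, -1.1]
gripper_width: 0.0393
time_s: 51.38
eef_pos: [0.4935, -0.234, -0.0125]
orientation: [-3.128, -0.022, 0.022]
wrist_force: [0.0, 0.7, 0.6]
gripper_width: 0.0519
time_s: 51.88
eef_pos: [0.4946, -0.2366, 0.0821]
orientation: [-3.132, -0.028, 0.022]
wrist_force: [0.5, -0.6, -0.2]
gripper_width: 0.083
[-2.2, -60.3, 7.6, -1.572] [-4.8, -59.4, 101.6, -1.572] [-4.8, -5.9, 102.1, -1.572]
```

```bash
python3 -m crank '[[-3,-20,0,-0.18],[-3,-40,0,-0.36],[-3,-60,4,-0.54],[-3,-60,6,-0.72],[-3,-60,6,-0.9],[-3,-60,6,-1.08],[-3,-60,6,-1.26],[-3,-60,6,-1.44],[-3,-60,8,-1.57],[-4,-60,40,-1.57],[-4,-60,70,-1.57],[-5,-59,95,-1.57],[-5,-59,101,-1.57],[-5,-59,101,-1.57]]' 0
python3 - <<'E'
from h import *
print(gt(-.044,.02,-.019,1.594))
E
```

```text
time_s: 53.62
eef_pos: [0.4913, -0.1765, -0.0181]
orientation: [3.113, -0.009, 1.592]
wrist_force: [0.2, -0.4, 0.1]
gripper_width: 0.0867
[-54.8, 0.1, 0.4, -0.002]
```

```bash
python3 -m crank '[[-10,0,0,0],[-18,0,0,0],[-22,0,0,0],[-26,0,0,0],[-30,0,0,0],[-34,0,0,0],[-38,0,0,0],[-42,0,0,0],[-45,0,0,0],[-48,0,0,0],[-50,0,0,0],[-52,0,0,0],[-54,0,0,0],[-56,0,0,0],[-56,0,0,0]]'
python3 -m crank '[[4,0,0,0],[12,0,0,0],[22,0,-30,0],[40,0,-80,0],[100,0,-92,0],[160,0,-92,0],[220,0,-92,0],[280,0,-92,0],[280,0,-92,0]]' 0.25
python3 - <<'E'
from sc import *
run('blank','blank1',[(*w(-.044,y),.023) for y in(-.13,-.09,-.05,-.01)],.008)
print([w(-.044,y) for y in(-.13,-.09,-.05,-.01)])
run('chock','chock',[(.6148,.3707,-2.53)])
E
```

```text
time_s: 55.5
eef_pos: [0.4925, -0.2295, -0.0187]
orientation: [3.114, -0.013, 1.593]
wrist_force: [-1.0, 6.0, 3.0]
gripper_width: 0.0871
time_s: 56.62
eef_pos: [0.4831, 0.0549, 0.0775]
orientation: [3.112, -0.013, 1.603]
wrist_force: [0.0, -0.6, -0.2]
gripper_width: 0.0652
blank1 ('top', array([ 0.4967, -0.3818,  0.0279]), np.float64(0.884)) ('scene', array([ 0.4946, -0.3874,  0.0494]), np.float64(0.856)) BOTH [ 0.4965 -0.384   0.0194] 0.836
blank1 ('top', array([ 0.4964, -0.3417,  0.0057]), np.float64(0.929)) ('scene', array([ 0.495 , -0.3459,  0.0346]), np.float64(0.827)) BOTH [ 0.4964 -0.3422  0.0049] 0.86
blank1 ('top', array([ 0.4938, -0.3001,  0.0231]), np.float64(0.943)) ('scene', array([ 0.4925, -0.306 ,  0.0952]), np.float64(0.752)) BOTH [ 0.4936 -0.3008  0.014 ] 0.832
blank1 ('top', array([ 0.4933, -0.2604,  0.0309]), np.float64(0.924)) ('scene', array([ 0.4922, -0.2629,  0.0289]), np.float64(0.884)) BOTH [ 0.4936 -0.2613  0.0457] 0.886
[(np.float64(0.49596208246294604), np.float64(-0.38126522181183053)), (np.float64(0.49505416044149025), np.float64(-0.3412755271692985)), (np.float64(0.49414623842003447), np.float64(-0.30128583252676644)), (np.float64(0.49323831639857874), np.float64(-0.2612961378842344))]
chock ('top', array([ 0.6108,  0.4003, -2.3344]), np.float64(0.887)) BOTH
```

The row matches its planned positions within 1 mm (top view). The chock appears to have been knocked aside, so I'll re-measure it.

```bash
python3 - <<'E'
from sc import *
for c in('top','scene'):
    eyes.capture(c)
    print(c,[(l[0].round(3),l[1].sum()) for l in masks('chock',c,.016)])
for g in[(.611,.400,-2.33),(.611,.400,-2.8)]: run('chock','chock',[g])
im=snap('top')[165:215,175:230]; im2=snap('scene')[270:330,335:410]
A=cv2.resize(im,(440,400),interpolation=cv2.INTER_CUBIC);B=cv2.resize(im2,(360,400),interpolation=cv2.INTER_CUBIC)
cv2.imwrite('pics/p7.png',np.hstack([A,B])[:,:,::-1])
E
```

```text
top [(array([0.733, 0.358]), np.int64(375)), (array([0.611, 0.401]), np.int64(370)), (array([ 0.494, -0.263]), np.int64(540))]
scene [(array([0.734, 0.356]), np.int64(436)), (array([0.615, 0.403]), np.int64(378))]
chock ('top', array([ 0.6111,  0.4   , -2.3178]), np.float64(0.895)) ('scene', array([ 0.6092,  0.397 , -2.3164]), np.float64(0.924)) BOTH [ 0.6094  0.3985 -2.3419] 0.892
chock ('top', array([ 0.6106,  0.3999, -2.3175]), np.float64(0.932)) ('scene', array([ 0.6088,  0.3974, -2.3742]), np.float64(0.944)) BOTH [ 0.6091  0.3975 -2.3656] 0.911
```

View pics/p7.png

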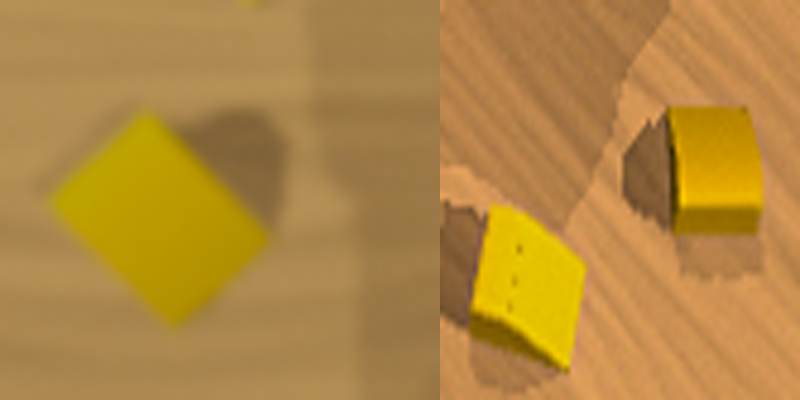

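The chock (top crop (160,218)) was knocked ~3 cm and turned. New pose (0.6105, 0.399, yaw −2.335); the decoy is unmoved. Grip at its upright sides.

```bash
python3 - <<'E'
from h import *
print(go(.6236,.4127,.06,.807),go(.6236,.4127,-.024,.807))
E
```

```text
[359.9, 147.7, 25.8, 0.787] [358.8, 145.4, 109.7, 0.787]
```

```bash
python3 -m crank '[[55,20,3,0.18],[110,42,6,0.36],[165,65,9,0.54],[220,88,12,0.72],[275,112,16,0.79],[330,135,20,0.79],[358,147,24,0.79],[360,148,26,0.79],[360,148,26,0.79],[360,147,50,0.79],[359,146,85,0.79],[359,145,100,0.79],[359,145,106,0.79],[359,145,106,0.79]]' 0.12
python3 - <<'E'
from h import *
print(go(.6236,.4127,-.0245,.807))
E
```

```text
time_s: 59.48
eef_pos: [0.6235, 0.4126, -0.0199]
orientation: [3.131, -0.03, 0.803]
wrist_force: [0.3, 0.6, 0.7]
gripper_width: 0.0765
[-0.1, -0.1, 4.6, -0.004]
```

```bash
python3 -m crank '[[0,0,2,0],[0,0,4,0],[0,0,4,0]]'
python3 -m crank '[[0,0,0,0],[0,0,0,0],[0,0,0,0],[0,0,0,0],[0,0,0,0],[0,0,0,0]]' 1 30
python3 -m crank '[[0,0,-25,0],[0,0,-60,0],[0,0,-98,0],[0,0,-98,0]]'
python3 - <<'E'
from h import *
# chock origin target y=-.010+.039 ; grip is 19 mm behind (+y)
print(gt(-.044,.029+.019+.012,.07,1.594),gt(-.044,.029+.019+.012,-.0135,1.594))
E
```

```text
time_s: 59.85
eef_pos: [0.6237, 0.4128, -0.0236]
orientation: [3.131, -0.03, 0.803]
wrist_force: [0.3, -0.1, -0.7]
gripper_width: 0.0765
time_s: 60.6
eef_pos: [0.6238, 0.4128, -0.0236]
orientation: [3.131, -0.03, 0.803]
wrist_force: [-0.4, -0.1, 0.8]
gripper_width: 0.0503
time_s: 61.1
eef_pos: [0.6229, 0.414, 0.0806]
orientation: [3.13, -0.038, 0.803]
wrist_force: [0.9, 0.2, -1.0]
gripper_width: 0.0502
[-526.7, 325.9, -5.8, -0.791] [-529.9, 324.9, 77.6, -0.791]
```

```bash
python3 -m crank '[[-50,30,0,-0.18],[-100,60,-1,-0.36],[-150,92,-2,-0.54],[-200,123,-2,-0.72],[-250,155,-3,-0.79],[-300,186,-3,-0.79],[-350,217,-4,-0.79],[-400,248,-4,-0.79],[-450,279,-5,-0.79],[-500,310,-5,-0.79],[-527,326,-6,-0.79],[-527,326,-6,-0.79],[-528,326,30,-0.79],[-529,325,60,-0.79],[-530,325,73,-0.79],[-530,325,73,-0.79],[-530,325,73,-0.79]]'
python3 - <<'E'
from h import *
print(gt(-.044,.060,-.015,1.594),gt(-.044,.048,-.015,1.594))
E
```

```text
time_s: 63.22
eef_pos: [0.4926, -0.1914, -0.0077]
orientation: [3.104, -0.018, 1.594]
wrist_force: [0.4, -0.5, -1.1]
gripper_width: 0.0501
[-0.0, -1.2, 7.2, 0.0] [-12.0, -1.2, 7.0, 0.0]
```

```bash
python3 -m crank '[[0,-1,3,0],[0,-1,6,0],[0,-1,7,0],[0,-1,7,0]]'
python3 -m crank '[[0,0,1,0],[0,0,1,0]]'
```

```text
time_s: 63.72
eef_pos: [0.4918, -0.1913, -0.0148]
orientation: [3.105, -0.018, 1.594]
wrist_force: [0.1, -1.0, -1.9]
gripper_width: 0.0502
time_s: 63.98
eef_pos: [0.4919, -0.1914, -0.0152]
orientation: [3.105, -0.018, 1.594]
wrist_force: [-2.0, -0.5, 4.8]
gripper_width: 0.0502
```

```bash
python3 -m crank '[[-3,0,-0.5,0],[-6,0,-0.5,0],[-8,0,-0.5,0],[-9,0,-0.5,0],[-10,0,-0.5,0],[-10,0,-0.5,0]]'
python3 -m crank '[[-1,0,0,0],[-2,0,0,0],[-2,0,0,0]]'
```

```text
time_s: 64.72
eef_pos: [0.4919, -0.2008, -0.0151]
orientation: [3.105, -0.018, 1.594]
wrist_force: [0.4, 2.6, -0.9]
gripper_width: 0.0501
time_s: 65.1
eef_pos: [0.4921, -0.2027, -0.0151]
orientation: [3.105, -0.019, 1.594]
wrist_force: [-0.4, 2.1, -1.1]
gripper_width: 0.0497
```

```bash
python3 -m crank '[[-1,0,0,0],[-2,0,0,0],[-3,0,0,0],[-3,0,0,0]]'
```

```text
time_s: 65.6
eef_pos: [0.4923, -0.206, -0.0151]
orientation: [3.105, -0.018, 1.594]
wrist_force: [0.3, 2.3, -0.7]
gripper_width: 0.0502
```

```bash
python3 -m crank '[[-1,0,0,0],[-2,0,0,0],[-2,0,0,0]]'; python3 -m crank '[[-1,0,0,0],[-2,0,0,0],[-2,0,0,0]]'
```

```text
time_s: 65.97
eef_pos: [0.4924, -0.2081, -0.0151]
orientation: [3.105, -0.018, 1.594]
wrist_force: [0.8, 1.5, 0.0]
gripper_width: 0.0503
time_s: 66.35
eef_pos: [0.4924, -0.2103, -0.0152]
orientation: [3.105, -0.018, 1.594]
wrist_force: [0.5, 2.6, 0.2]
gripper_width: 0.0499
```

```bash
python3 -m crank '[[0,0,0,0],[0,0,0,0],[0,0,0,0]]' 0.2
python3 -m crank '[[0,0,-25,0],[0,0,-60,0],[0,0,-95,0],[100,0,-95,0],[200,0,-95,0],[250,0,-95,0],[250,0,-95,0]]' 0.2
python3 - <<'E'
from sc import *
run('blank','blank1',[(*w(-.044,-.01),.023)],.008)
run('chock','chock',[(*w(-.044,.029),-1.548)],.008)
print(w(-.044,-.01),w(-.044,.029))
o=cv2.resize(snap('scene')[100:200,205:335],None,fx=6,fy=6,interpolation=cv2.INTER_CUBIC);cv2.imwrite('pics/p8.png',o[:,:,::-1])
E
```

```text
time_s: 66.72
eef_pos: [0.4924, -0.2111, -0.015]
orientation: [3.105, -0.017, 1.593]
wrist_force: [0.5, 0.7, -0.2]
gripper_width: 0.0674
time_s: 67.6
eef_pos: [0.4834, 0.0383, 0.0845]
orientation: [3.103, -0.015, 1.592]
wrist_force: [1.2, 0.1, 0.4]
gripper_width: 0.0694
blank1 ('top', array([ 0.4931, -0.2607,  0.0282]), np.float64(0.916)) ('scene', array([ 0.4897, -0.2626,  0.0156]), np.float64(0.938)) BOTH [ 0.4908 -0.2613  0.0157] 0.904
chock ('top', array([ 0.4953, -0.2217, -1.5516]), np.float64(0.727)) ('scene', array([ 0.492 , -0.2231, -1.5551]), np.float64(0.888)) BOTH [ 0.4926 -0.2224 -1.5225] 0.801
(np.float64(0.49323831639857874), np.float64(-0.2612961378842344)) (np.float64(0.49235309242765934), np.float64(-0.22230618560776566))
```

View pics/p8.png

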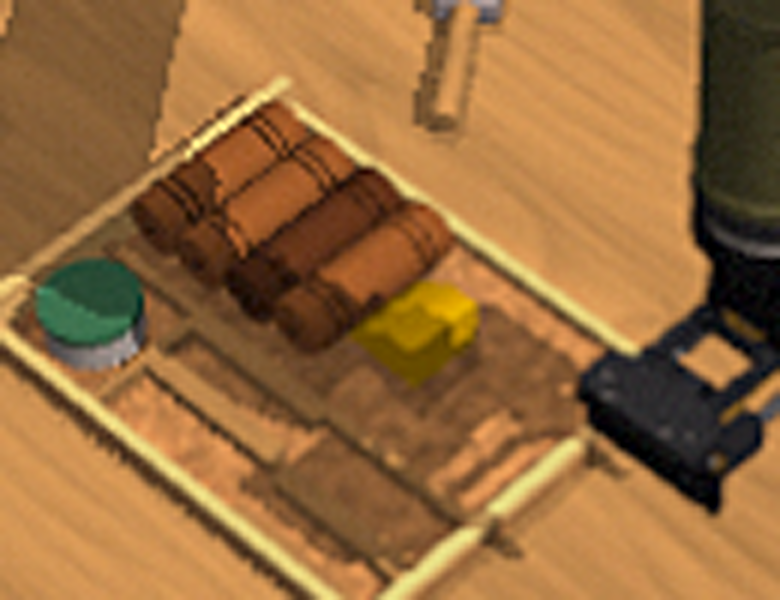

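The row stays tight with the chock snug (crop (425,330)), offset ≈ 39 mm. Now the tools: fit the handles by colour.

```bash
cat >> h.py <<'E'
_p=parts
def parts(kind):
    if kind=='handle': return [np.array([(x,s*.013,z) for x in(-.1,-.005) for s in(-1,1) for z in(0,.024)])]
    return _p(kind)
def handle(cam,col,p0,z0=0,top=True):
    im=snap(cam).astype(int); r,g,b=im[...,0],im[...,1],im[...,2]
    m=(r>2*g)&(r>2*b)&(r>60) if col=='red' else (b>1.2*r)&(b>50)
    u,v=proj(cam,[[p0[0]-.05*np.cos(p0[2]),p0[1]-.05*np.sin(p0[2]),.012+z0]])[0]
    yy,xx=np.indices(m.shape); m&=np.hypot(xx-u,yy-v)<32
    return fit('handle',{cam:m},p0,z0),m.sum()
E
python3 - <<'E'
from h import *
for c in('top','scene'): print(c,handle(c,'red',(.631,.1565,-.205)),handle(c,'blue',(.6395,.0445,.01)))
E
```

```text
top ((array([ 0.6331,  0.1577, -0.2198]), np.float64(0.769)), np.int64(257)) ((array([0.6406, 0.0454, 0.0068]), np.float64(0.11)), np.int64(34))
scene ((array([ 0.6302,  0.155 , -0.2082]), np.float64(0.828)), np.int64(286)) ((array([0.6345, 0.045 , 0.0646]), np.float64(0.791)), np.int64(250))
```

```bash
python3 - <<'E'
from h import *
print(go(.5909,.1658,.06,2.93),go(.5909,.1658,-.016,2.93))
E
```

```text
[126.8, 109.1, 30.4, -1.338] [125.4, 106.3, 106.3, -1.338]
```

```bash
python3 -m crank '[[40,35,5,-0.18],[80,70,10,-0.36],[127,109,20,-0.54],[127,109,25,-0.72],[127,109,30,-0.9],[127,109,30,-1.08],[127,109,30,-1.26],[127,109,30,-1.34],[126,108,60,-1.34],[126,107,90,-1.34],[125,106,103,-1.34],[125,106,106,-1.34],[125,106,106,-1.34]]' 0.3
python3 - <<'E'
from h import *
print(go(.5909,.1658,-.0165,2.93))
E
```

```text
time_s: 69.88
eef_pos: [0.5912, 0.1656, -0.0149]
orientation: [3.115, 0.033, 2.931]
wrist_force: [-0.1, 0.2, 0.6]
gripper_width: 0.0608
[0.4, 0.1, 1.6, 0.001]
```

```bash
python3 -m crank '[[0,0,1.5,0],[0,0,1.5,0],[0,0,1.5,0],[0,0,1.5,0],[0,0,1.5,0],[0,0,1.5,0],[0,0,1.5,0]]' 1 30
python3 -m crank '[[0,0,-20,0],[0,0,-50,0],[0,0,-80,0],[0,0,-80,0]]'
python3 - <<'E'
from h import *
print(gt(.052,.043+.042,.055,1.594),gt(.052,.085,-.006,1.594))
E
```

```text
time_s: 70.75
eef_pos: [0.5913, 0.1657, -0.0163]
orientation: [3.115, 0.033, 2.931]
wrist_force: [-0.6, -0.1, 0.8]
gripper_width: 0.0254
time_s: 71.25
eef_pos: [0.59, 0.1652, 0.0669]
orientation: [3.113, 0.037, 2.931]
wrist_force: [-0.0, 1.0, -0.8]
gripper_width: 0.0251
[-65.7, -322.9, 5.2, 1.337] [-63.4, -324.7, 66.1, 1.337]
```

```bash
python3 -m crank '[[-10,-50,0,0.18],[-20,-100,0,0.36],[-31,-155,1,0.54],[-42,-210,2,0.72],[-53,-265,3,0.9],[-62,-305,4,1.08],[-66,-323,5,1.26],[-66,-323,5,1.337],[-66,-323,5,1.337],[-66,-323,5,1.337]]'
python3 - <<'E'
from h import *
print(gt(.052,.085,.02,1.594),gt(.052,.085,-.006,1.594))
for c in('top','scene'): print(c,handle(c,'red',(*w(.052,.043),-1.548),.07))
E
```

```text
time_s: 72.5
eef_pos: [0.587, -0.1636, 0.0548]
orientation: [3.099, -0.019, 1.597]
wrist_force: [-1.3, -0.1, -1.3]
gripper_width: 0.0253
[-1.2, -1.5, 34.8, 0.003] [-1.7, -2.5, 60.7, 0.003]
top ((array([ 0.588 , -0.2031, -1.548 ]), np.float64(0.35)), np.int64(133))
scene ((array([ 0.587 , -0.2029, -1.5217]), np.float64(0.587)), np.int64(185))
```

```bash
python3 -m crank '[[-1,-1.5,20,0],[-1.5,-2,40,0],[-2,-2.5,50,0],[-2,-2.5,57,0],[-2,-2.5,57,0]]'
python3 - <<'E'
from h import *
print(gt(.052,.085,-.0085,1.594))
E
```

```text
time_s: 73.22
eef_pos: [0.587, -0.1643, -0.0026]
orientation: [3.1, -0.02, 1.596]
wrist_force: [0.1, 0.3, -0.7]
gripper_width: 0.0251
[0.1, -0.2, 5.9, 0.002]
```

```bash
python3 -m crank '[[0,0,2,0],[0,0,4,0],[0,0,5,0],[0,0,5,0]]'
```

```text
time_s: 73.72
eef_pos: [0.5876, -0.1641, -0.0071]
orientation: [3.099, -0.02, 1.597]
wrist_force: [-0.9, 0.2, 0.6]
gripper_width: 0.0252
```

Down without obstruction. Release, retreat toward the chisel side, and check.

```bash
python3 -m crank '[[0,0,1,0],[0,0,1,0]]' 
python3 -m crank '[[0,0,0,0],[0,0,0,0],[0,0,0,0]]' 0.45
python3 -m crank '[[0,0,-20,0],[0,0,-50,0],[0,0,-80,0],[60,-60,-80,0],[120,-120,-80,0],[150,-120,-80,0],[150,-120,-80,0]]'
python3 - <<'E'
from h import *
for c in('top','scene'): print(c,handle(c,'red',(*w(.052,.043),-1.548),.008),handle(c,'blue',(.6395,.0445,.01)))
print(w(.052,.043))
E
```

```text
time_s: 73.97
eef_pos: [0.5877, -0.1638, -0.0076]
orientation: [3.099, -0.019, 1.597]
wrist_force: [-2.4, 1.6, 5.5]
gripper_width: 0.0254
time_s: 74.35
eef_pos: [0.5876, -0.164, -0.0078]
orientation: [3.099, -0.019, 1.597]
wrist_force: [0.0, -0.5, -0.2]
gripper_width: 0.0449
time_s: 75.22
eef_pos: [0.4585, -0.016, 0.0699]
orientation: [3.101, -0.013, 1.602]
wrist_force: [0.7, -1.5, -0.3]
gripper_width: 0.0478
top ((array([ 0.5889, -0.2036, -1.5482]), np.float64(0.776)), np.int64(267)) ((array([ 0.6417,  0.0468, -0.0187]), np.float64(0.776)), np.int64(239))
scene ((array([ 0.5888, -0.2078, -1.5262]), np.float64(0.797)), np.int64(244)) ((array([0.6345, 0.045 , 0.063 ]), np.float64(0.773)), np.int64(245))
(np.float64(0.5880105868622267), np.float64(-0.20613077963138557))
```

Gouge in place within 3 mm. Now the chisel.

```bash
python3 - <<'E'
from h import *
print(go(.597,.045,.06,.01),go(.597,.045,-.016,.01))
E
```

```text
[61.3, 136.3, 17.9, 1.586] [59.9, 133.0, 93.8, 1.586]
```

```bash
python3 -m crank '[[20,45,0,0.18],[40,90,8,0.36],[61,136,16,0.54],[61,136,18,0.72],[61,136,18,0.9],[61,136,18,1.08],[61,136,18,1.26],[61,136,18,1.44],[61,136,18,1.586],[61,135,50,1.586],[60,134,80,1.586],[60,133,92,1.586],[60,133,94,1.586],[60,133,94,1.586]]' 0.3
python3 - <<'E'
from h import *
print(go(.597,.045,-.0165,.01))
E
```

```text
time_s: 77.18
eef_pos: [0.5979, 0.0452, -0.0156]
orientation: [-3.122, -0.044, 0.009]
wrist_force: [0.5, -0.2, 0.2]
gripper_width: 0.0609
[-1.0, 0.2, 0.8, -0.001]
```

```bash
python3 -m crank '[[-1,0,1,0],[-1,0,1,0],[-1,0,1,0],[-1,0,1,0],[-1,0,1,0],[-1,0,1,0],[-1,0,1,0]]' 1 30
python3 -m crank '[[0,0,-20,0],[0,0,-50,0],[0,0,-80,0],[0,0,-80,0]]'
python3 - <<'E'
from h import *
print(gt(.096,.001,.06,1.594),gt(.096,.001,-.0025,1.594))
E
```

```text
time_s: 78.05
eef_pos: [0.597, 0.0453, -0.0165]
orientation: [-3.122, -0.045, 0.009]
wrist_force: [-1.2, -0.5, 1.9]
gripper_width: 0.0255
time_s: 78.55
eef_pos: [0.5958, 0.0439, 0.0668]
orientation: [-3.123, -0.05, 0.009]
wrist_force: [0.2, -0.5, -1.8]
gripper_width: 0.0254
[34.3, 291.5, 3.0, -1.585] [31.1, 292.7, 65.4, -1.585]
```

```bash
python3 -m crank '[[0,0,-10,0],[5,50,-10,-0.18],[10,100,-8,-0.36],[15,150,-6,-0.54],[22,205,-4,-0.72],[28,250,0,-0.9],[34,291,3,-1.08],[34,291,3,-1.26],[34,291,3,-1.44],[34,291,3,-1.585],[34,291,3,-1.585],[34,291,3,-1.585]]'
python3 - <<'E'
from h import *
print(gt(.096,.001,.02,1.594),gt(.096,.001,-.0025,1.594))
for c in('top','scene'): print(c,handle(c,'blue',(*w(.096,.043),1.594),.072))
print(w(.096,.043))
E
```

```text
time_s: 80.05
eef_pos: [0.6324, -0.2466, 0.0596]
orientation: [3.092, -0.019, 1.592]
wrist_force: [-0.7, -1.7, -0.5]
gripper_width: 0.0254
[-1.2, -1.5, 39.6, -0.002] [-1.7, -2.6, 62.1, -0.002]
top ((array([ 0.6353, -0.2068,  1.6996]), np.float64(0.186)), np.int64(72))
scene ((array([ 0.6289, -0.21  ,  1.5634]), np.float64(0.433)), np.int64(126))
(np.float64(0.631999250969012), np.float64(-0.20513206540778423))
```

```bash
python3 -m crank '[[-1,-1.5,20,0],[-1,-1.5,40,0],[-1.5,-2,52,0],[-1.7,-2.5,58,0],[-1.7,-2.5,58,0]]'
python3 - <<'E'
from h import *
print(gt(.096,.001,-.0075,1.594))
E
```

```text
time_s: 80.78
eef_pos: [0.6328, -0.2471, 0.0013]
orientation: [3.092, -0.019, 1.593]
wrist_force: [0.4, -0.5, -0.5]
gripper_width: 0.0254
[-0.2, -0.3, 8.8, -0.001]
```

```bash
python3 -m crank '[[0,0,3,0],[0,0,5,0],[0,0,7,0],[0,0,8,0],[0,0,8,0]]'
```

```text
time_s: 81.4
eef_pos: [0.6332, -0.247, -0.0067]
orientation: [3.092, -0.019, 1.593]
wrist_force: [-0.3, -0.2, -0.5]
gripper_width: 0.0255
```

```bash
python3 -m crank '[[0,0,1,0],[0,0,1.5,0],[0,0,1.5,0]]' 
python3 -m crank '[[0,0,0,0],[0,0,0,0],[0,0,0,0]]' 0.45
python3 -m crank '[[0,0,-20,0],[0,0,-50,0],[0,0,-80,0],[60,0,-80,0],[120,-20,-80,0],[180,-40,-80,0],[240,-60,-80,0],[300,-80,-80,0],[360,-80,-80,0],[400,-80,-80,0],[400,-80,-80,0]]'
python3 - <<'E'
from sc import *
for c in('top','scene'): print(c,handle(c,'red',(*w(.052,.043),-1.548),.008),handle(c,'blue',(*w(.096,.043),1.594),.008))
print(w(.052,.043),w(.096,.043))
run('blank','blank1',[(*w(-.044,y),.023) for y in(-.13,-.09,-.05,-.01)],.008)
run('chock','chock',[(*w(-.044,.029),-1.548)],.008)
A=cv2.resize(snap('scene')[100:215,195:335],None,fx=5.2,fy=5.2,interpolation=cv2.INTER_CUBIC);cv2.imwrite('pics/p9.png',A[:,:,::-1])
cv2.imwrite('pics/p10.png',cv2.resize(snap('top')[110:270,330:490],None,fx=3.7,fy=3.7,interpolation=cv2.INTER_CUBIC)[:,:,::-1])
E
```

```text
time_s: 81.78
eef_pos: [0.6335, -0.2473, -0.0076]
orientation: [3.091, -0.018, 1.593]
wrist_force: [-1.2, -0.6, 3.8]
gripper_width: 0.0255
time_s: 82.15
eef_pos: [0.6334, -0.247, -0.0078]
orientation: [3.092, -0.018, 1.593]
wrist_force: [-0.0, -0.8, 0.3]
gripper_width: 0.0446
time_s: 83.52
eef_pos: [0.54, 0.1549, 0.0774]
orientation: [3.089, -0.02, 1.601]
wrist_force: [-0.4, -0.0, 0.6]
gripper_width: 0.0481
top ((array([ 0.5903, -0.2033, -1.5195]), np.float64(0.755)), np.int64(260)) ((array([ 0.632 , -0.2053,  1.5944]), np.float64(0.593)), np.int64(208))
scene ((array([ 0.5849, -0.207 , -1.5694]), np.float64(0.815)), np.int64(238)) ((array([ 0.6318, -0.2151,  1.5608]), np.float64(0.529)), np.int64(324))
(np.float64(0.5880105868622267), np.float64(-0.20613077963138557)) (np.float64(0.631999250969012), np.float64(-0.20513206540778423))
blank1 ('top', array([ 0.4953, -0.3814,  0.1303]), np.float64(0.783)) ('scene', array([ 0.4954, -0.3878,  0.06  ]), np.float64(0.775)) BOTH [ 0.4978 -0.3839  0.0492] 0.765
blank1 ('top', array([ 0.4965, -0.3415,  0.0147]), np.float64(0.941)) ('scene', array([ 0.4926, -0.348 ,  0.0629]), np.float64(0.838)) BOTH [ 0.4969 -0.3421  0.0126] 0.859
blank1 ('top', array([ 0.4933, -0.3012,  0.0202]), np.float64(0.951)) ('scene', array([ 0.4899, -0.3055,  0.1193]), np.float64(0.746)) BOTH [ 0.4931 -0.3017  0.0125] 0.832
blank1 ('top', array([ 0.4929, -0.2611,  0.0172]), np.float64(0.928)) ('scene', array([ 0.4909, -0.262 ,  0.0014]), np.float64(0.901)) BOTH [ 0.4928 -0.2611 -0.0094] 0.909
chock ('top', array([ 0.4925, -0.2202, -1.5704]), np.float64(0.812)) ('scene', array([ 0.4925, -0.2244, -1.4964]), np.float64(0.894)) BOTH [ 0.4923 -0.2235 -1.5566] 0.849
```

View pics/p9.png

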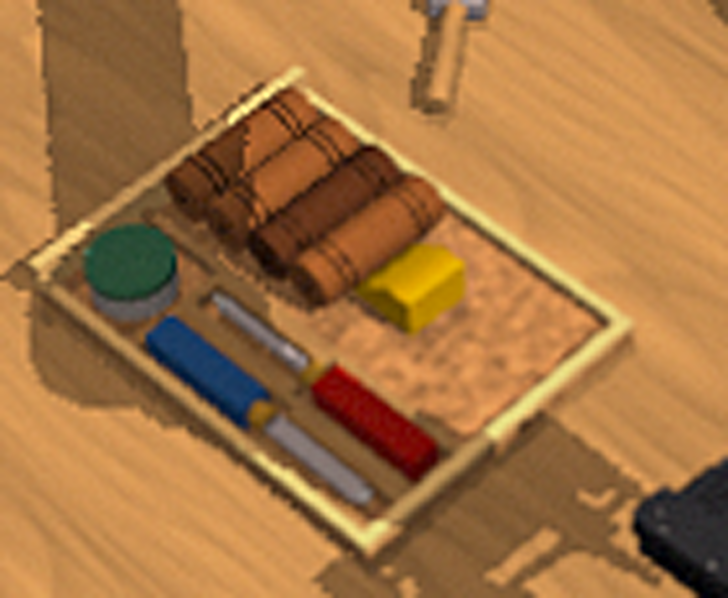

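View pics/p10.png

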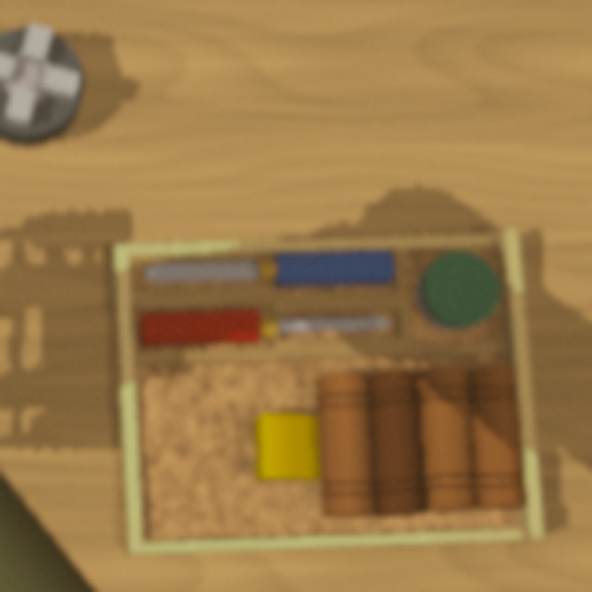

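Both views show the row of four blanks tight to the end wall, the chock snug at the middle of the last blank, and each tool in its own compartment the right way round. Hand in.

```bash
python3 -m crank '[[0,0,0,0],[0,0,0,0],[0,0,0,0],[0,0,0,0]]' && python3 -c "
from station import sign_off; print(sign_off())"
```

```text
time_s: 84.72
eef_pos: [0.5407, 0.1494, 0.0754]
orientation: [3.092, -0.019, 1.593]
wrist_force: [0.0, -0.5, -0.6]
gripper_width: 0.0479
the job is handed in; nothing more can be done
None
```

The tray is packed and the job was handed in at about 85 s of the 210 s allowed; no verdict was reported. Four blanks were present, one of them dark wood. I left the green look-alike and the farther yellow wedge alone.

**What I did**
- **Blanks:** I laid each one in the bay and pushed it square against the row with the open jaws, starting from the high end wall.
- **Chock:** it was knocked about 3 cm mid-run, so I re-measured it before gripping. It now sits under the last blank with its thin edge in.
- **Tools:** the gouge is in compartment A and the chisel in B, each with its handle in the wide half.

**Last checks**
- **Blank positions:** in the top view the blanks fit within about 2 mm of their planned places.
- **Chock gap:** the last blank's axis is 41 mm ahead of the chock's origin in the top view and 38 mm in the scene view. The target is 39 mm, with 34–44 mm allowed.
- **Tools:** both fit within about 3 mm in the top view. Each went down without resistance until floor contact. I did not measure their flatness directly.
- **Bystanders:** I did not measure them again after packing. The final crops show the tin, chuck and brush looking undisturbed; the bottle was not in them.

**Readings that disagreed**
- **TCP height:** the reported z was about 28 mm too low, so my first two grasps closed over the top of the blank. After that I worked from contact heights.
- **Gripper tilt:** it drifted to about 0.05 rad over the run.
- **Scene camera:** it read y about 2–6 mm to the robot's right of the top camera, and gave the chisel as 10 mm off along its length, on a poor fit.
- **First blank's angle:** the last fit gave 0.13 rad, where the limit is 0.12. Its outline was partly in shadow. The fit before that gave 0.03 rad, and the final pictures show it square.

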